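Tip the bottle crate down and load it

TASK

The bottle crate stands on end in front of the wooden packing board. Without lifting it, tip it over against the board's edge so that it lies flat on its base along the board with its cells open upwards; then stand every small bottle and film can in it, upright, one to a cell. Leave the pigment pot, the tape roll and the ink roller where they are.

Things in the scene. Friction and masses are not known exactly. Their poses are not given: they have to be found in the camera images.
- board: Brown wooden packing board, 280 (x) x 100 (y) x 12 mm, fixed flat on the worktop. Origin: centre of its underside; z up; +x points roughly away from the robot. Its straight front edge (x = -140 mm) is the low stop, 12 mm high.
- crate: Plywood bottle crate, one row of five cells, loose, 450 g. Starts on end, 278 mm tall, 62 wide, 42 thick, 4 to 12 mm before the board's front edge, base facing the board, open side facing the robot. Origin: centre of the end it stands on. z: along its length, up at the start, away from the robot once tipped. x: out through its base, down once tipped.
- crate_mid (a point): Centre of the outer face of crate's base, 139 mm from either end; axes as crate. Pushed towards the board near its top, the crate tips easily (under 2 N) and, past about 7 degrees, falls onto the board by itself.
- crate_cell0 (a point): Centre of the floor of cell 0 of crate (the lowest while it stands on end); cell pitch 54 mm, cells 50 x 50 mm inside; walls rise 32 mm above the 10 mm thick floor; outer walls 6 mm, dividers 4 mm thick. Axes as crate.
- crate_cell1 (a point): Centre of the floor of cell 1 of crate (the second from below while it stands on end); cell pitch 54 mm, cells 50 x 50 mm inside; walls rise 32 mm above the 10 mm thick floor; outer walls 6 mm, dividers 4 mm thick. Axes as crate.
- crate_cell2 (a point): Centre of the floor of cell 2 of crate (the middle one while it stands on end); cell pitch 54 mm, cells 50 x 50 mm inside; walls rise 32 mm above the 10 mm thick floor; outer walls 6 mm, dividers 4 mm thick. Axes as crate.
- crate_cell3 (a point): Centre of the floor of cell 3 of crate (the second from above while it stands on end); cell pitch 54 mm, cells 50 x 50 mm inside; walls rise 32 mm above the 10 mm thick floor; outer walls 6 mm, dividers 4 mm thick. Axes as crate.
- crate_cell4 (a point): Centre of the floor of cell 4 of crate (the uppermost while it stands on end); cell pitch 54 mm, cells 50 x 50 mm inside; walls rise 32 mm above the 10 mm thick floor; outer walls 6 mm, dividers 4 mm thick. Axes as crate.
- amber_small: Small brown bottle with a black cap, 32 mm diameter up to 60 mm, cap 21 mm diameter, 72 mm tall. Origin: centre of its underside; z up along its axis. Stands upright at the start. 90 to 180 g, weighted low, smooth (friction about 0.3). To go into a cell. May be absent.
- amber_large: Larger brown bottle with a black cap, 40 mm diameter up to 74 mm, cap 26 mm diameter, 88 mm tall. Origin: centre of its underside; z up along its axis. Stands upright at the start. 90 to 180 g, weighted low, smooth (friction about 0.3). To go into a cell. May be absent.
- dropper: Dropper bottle with a black rubber bulb, 33 mm diameter up to 70 mm, 102 mm tall in all. Origin: centre of its underside; z up along its axis. Stands upright at the start. 90 to 180 g, weighted low, smooth (friction about 0.3). To go into a cell. May be absent.
- can_light: Pale film can with a grey press lid, 33 mm diameter, lid (top 7 mm) 35 mm diameter, 51 mm tall. Origin: centre of its underside; z up along its axis. Stands upright at the start. 90 to 180 g, weighted low, smooth (friction about 0.3). To go into a cell. May be absent.
- can_dark: Black film can with a grey press lid, 33 mm diameter, lid (top 7 mm) 35 mm diameter, 51 mm tall. Origin: centre of its underside; z up along its axis. Stands upright at the start. 90 to 180 g, weighted low, smooth (friction about 0.3). To go into a cell. May be absent.
- pigment_pot: Wide screw-top pigment pot, 56 mm diameter, 52 mm tall, a bystander. Origin: centre of its underside.
- tape_roll: Roll of masking tape lying flat, 118 mm diameter, 25 mm tall, a bystander. Origin: centre of its underside.
- brayer: Rubber ink roller with a red grip, 67 x 142 x 33 mm, a bystander. Origin: centre of its underside.
Mind the look-alikes: they are no part of the job. What is shaped like the amber_small but purple or yellow is not meant.

How it is judged (in metres and radians):
On the way:
1. the crate has been tipped and lies on its base on the board, cells up (angle between crate's own x axis and vertical above 3.03 rad and z of crate_mid in the frame of board between 0.006 and 0.018 m and x of crate_mid in the frame of board between -0.05 and 0.05 m and y of crate_mid in the frame of board between -0.04 and 0.04 m and angle between the z axis of crate and the x axis of board, either way round below 0.4 rad), for 0.2 s.
At the end, for the whole second after the job is handed in: The crate lies level, base down along the board (base centre at most 50 mm before or behind and 40 mm beside the board's centre, turned under 23 degrees); every bottle and can present stands upright on the floor of its own cell, its centre within 18 mm of the cell's; the crate at rest (all of step 1 and (distance between amber_small and crate_cell0 below 0.018 m or distance between amber_small and crate_cell1 below 0.018 m or distance between amber_small and crate_cell2 below 0.018 m or distance between amber_small and crate_cell3 below 0.018 m or distance between amber_small and crate_cell4 below 0.018 m) and angle between each of amber_small, amber_large, dropper, can_light, can_dark's own z axis and vertical below 0.15 rad and (distance between amber_large and crate_cell0 below 0.018 m or distance between amber_large and crate_cell1 below 0.018 m or distance between amber_large and crate_cell2 below 0.018 m or distance between amber_large and crate_cell3 below 0.018 m or distance between amber_large and crate_cell4 below 0.018 m) and (distance between dropper and crate_cell0 below 0.018 m or distance between dropper and crate_cell1 below 0.018 m or distance between dropper and crate_cell2 below 0.018 m or distance between dropper and crate_cell3 below 0.018 m or distance between dropper and crate_cell4 below 0.018 m) and (distance between can_light and crate_cell0 below 0.018 m or distance between can_light and crate_cell1 below 0.018 m or distance between can_light and crate_cell2 below 0.018 m or distance between can_light and crate_cell3 below 0.018 m or distance between can_light and crate_cell4 below 0.018 m) and (distance between can_dark and crate_cell0 below 0.018 m or distance between can_dark and crate_cell1 below 0.018 m or distance between can_dark and crate_cell2 below 0.018 m or distance between can_dark and crate_cell3 below 0.018 m or distance between can_dark and crate_cell4 below 0.018 m) and linear speed of crate below 0.03 m/s); the robot touches nothing.
It fails at once if the crate is lifted clear instead of being tipped (the centre of its base more than 190 mm above the worktop) (height (world z) of crate_mid above 0.19 m).
It fails at once if the pigment pot, tape roll or ink roller is moved more than 30 mm (distance of any of pigment_pot, tape_roll, brayer from where it was at the start of the episode above 0.03 m).
Of amber_small, amber_large, dropper, can_light, can_dark only 4 to 5 are there at a start; the rules pass over those that are not, and their reading is None.
At some moment in a run one of amber_small, amber_large, can_light, can_dark may be knocked a few centimetres aside while the robot is not near it.
It also fails if it takes over 192 s, if anything falls off the work surface, if the arm or the gripper's body presses on something with over 40 N, if the wrist force passes 120 N, or if a joint passes its speed limit or range.

ROBOT

A 6-joint arm with a two-finger parallel gripper is mounted at the origin on the work surface; the furniture and walls round the work are solid. World frame = base frame: x ahead of the robot, y to its left, z up, the work surface at z = 0. Lengths are in m, angles in degrees, forces in N, time in s.
With the tool pointing down it reaches from about 0.25 to 0.725 m from the base axis. Payload 9.7 kg.
Tool frame: the origin (TCP) lies at the very end of the fingers, on their centre line; the grasp point (between the pads) lies 19 mm behind it; x points along the fingers, y is the direction in which the jaws open and shut, and the axes are right-handed (so a half turn about x gives the same grasp; the last joint's range is limited). The gripper opens to 85 mm and grips with 20 to 120 N. Pads are 22 mm wide; open, the fingers measure 114 mm over their backs; the gripper's body (76 mm by 85 mm) begins 54 mm behind the grasp point. The pads swing forward as they close: fully open they stand 13 mm farther back than shut.
Start: joints at [-71.734, 4.979, 10.078, 95.1, 0, 90], TCP at [0.172, -0.522, 0.231] pointing down, gripper open.
Joint ranges: [-179.16, 179.16], [-48.56, 103.87], [-65.8, 70.77], [-126.05, 130.52], [-82.76, 87.17], [-180, 180]. Speed limits (degrees/s): [127.2, 127.2, 147.25, 180, 180, 180].

INTERFACE

Orientations are given as [roll, pitch, yaw] about the fixed x, y, z axes, in that order (R = Rz(yaw) Ry(pitch) Rx(roll)).
In Python, from workcell import get_obs, cams, bot gives the robot as it stands.
- The arm moves only by the tool apply_moves, never from a script. Its argument "rows" is a list that holds one entry, the list of rows, each a list of 7 numbers: the shift along the tool's x, y, z in mm, then the turn, a rotation vector about the tool's x, y, z in rad, then the opening, from 0 (shut) to 1 (fully open). A call has 1 to 20 rows; each row is the pose to reach, as a shift and turn from the pose measured when the call began, along the tool's axes at that moment; what a row does not reach only later rows make up. A row lasts 1/10 s, in which the tool goes at most 50 mm and 8.59 degrees, less where a joint would pass 70% of its speed; a pose out of reach is approached as far as the arm can. A call with a gripper value outside its range is refused whole. The fingers move at their own pace and stop on an object; "newtons" is the grip in N (left out, the last holds). Time passes only in rows, so rows that repeat a pose let the fingers close. It gives the time, the measured TCP pose, the force and the opening at its end, in the units of the state.
- get_obs(): the state, without advancing time (a new reading comes with each control period).
- cams.camera(name): name is "side" or "top" or "wrist"; returns a dict with "pixels" (384x512x3 uint8, red, green, blue), "range_z" (384x512 float32, m along the optical axis (not along the pixel's ray), 0 where there is no reading), "fx", "fy", "cx", "cy" (pixels), "D" ([k1, k2, p1, p2, k3] as OpenCV has them; the pictures are not rectified), "eye" and "attitude" of the camera in the world. Camera axes: x right, y up, looking along -z (the intrinsics and any distortion apply to the point x, -y, -z); pixel columns grow to the right and rows downward; lengths in m; the calibration is good to about 2 mm. A picture is of the moment at which its call begins.
- bot.job_done(): hands the job in, once; it reports no verdict.
Trained networks look in a picture, given as the dict that the camera call returned (one of the last four; its "shot" number tells which), for a name from the list of things; names that differ only in an ending like _2 or _b are one class to them, and where a whole thing is asked for, a point or a joint stands for the part that bears it (a point fixed in the world has none). Each returns a list of dicts, best first, with "confidence" (0 to 1); they miss things now and then, are a little off and sometimes report something else, mostly with a low value. They report only what shows in the picture. A call takes as long as a camera call. They do not tell look-alikes from the thing itself.
- cams.find_in(label, picture): "at" ([x, y, z] in m, in world coordinates, good to about 4 mm: the middle of the surface that is visible of it).
The state is a dict: "time": time; "q": joint angles; "qd": joint speeds; "joint_efforts": joint torques, N m; "ee_pos": TCP position; "tcp_rot": TCP orientation; "wrist_force": force on the tool from outside, world axes, zero at the start; "torque": the same for the moment, N m; "opening": finger opening in m.
Only numpy, scipy, OpenCV 4.12 (cv2) and the standard library are available. Lean on these libraries where they do the work, as an engineer would, in place of code of your own. Each camera call takes 0.05 s, during which the arm holds its last target.

## Working session

There is one attempt and no reset: what is moved stays moved. The work goes in short steps, Python scripts to look and compute and a tool call to move; the robot and the scene stay as the last step left them, time stands still between calls to the robot, and variables do not carry over. Pictures are saved under pics/ and viewed, and the job is handed in when it is done.

Besides the shell and the picture viewer there is one more tool, called after "Call:" in YAML: its name, and indented under it one key for each argument. apply_moves: Moves the arm, as the interface text tells. Its arguments: {"type":"object","properties":{"rows":{"type":"array"},"newtons":{"type":"number"}},"required":["rows"]}

```bash
ls; mkdir -p pics; python3 - <<'E'
from workcell import get_obs, cams, bot
import cv2
o=get_obs(); print(o)
for n in ("top","side","wrist"):
    c=cams.camera(n); cv2.imwrite(f"pics/{n}0.png",c["pixels"][:,:,::-1]); print(n,c["fx"],c["fy"],c["cx"],c["cy"],c["D"],c["eye"],c["attitude"],c.keys())
E
```

```text
pics
{'time': 0.0, 'q': array([-7.17341654e+01,  5.01046213e+00,  1.00339168e+01,  9.50989575e+01,
        9.79685431e-04,  9.00000540e+01]), 'qd': array([-0.00245148, -0.11408986,  0.02568917, -0.04935796,  0.03818215,
       -0.09889814]), 'joint_efforts': array([ 2.23514733e-03, -5.20383668e+01,  4.64808297e+01,  1.61944132e-02,
        1.50058768e-04, -3.41220300e-05]), 'ee_pos': array([ 0.17231731, -0.52206794,  0.23058437]), 'tcp_rot': array([-90.7433435 ,  89.92449076, 107.52243647]), 'wrist_force': array([0.17647528, 0.31616499, 0.05611214]), 'torque': array([-0.02192385, -0.00099674,  0.02344758]), 'opening': 0.08514004908500704}
top 442.723977391701 442.723977391701 252.5979011613264 187.41660084210807 [-0.15183131  0.          0.          0.          0.        ] [ 0.30032406 -0.33378545  1.36128104] [ 6.53675896e+00 -4.01577959e-02 -8.97547736e+01] dict_keys(['pixels', 'range_z', 'fx', 'fy', 'cx', 'cy', 'D', 'eye', 'attitude', 'shot'])
side 346.52524667801885 346.52524667801885 252.5394018571324 193.63487066436122 [-0.10407044  0.          0.          0.          0.        ] [ 0.18280748 -1.0984517   0.54666021] [ 63.86321001  -1.45388863 -19.69955013] dict_keys(['pixels', 'range_z', 'fx', 'fy', 'cx', 'cy', 'D', 'eye', 'attitude', 'shot'])
wrist 299.4210933097612 299.4210933097612 254.46696726113169 193.36354887219872 [-0.00953455  0.          0.          0.          0.        ] [ 0.24708643 -0.49843092  0.3735293 ] [-18.00286164   0.08938852 -71.73456018] dict_keys(['pixels', 'range_z', 'fx', 'fy', 'cx', 'cy', 'D', 'eye', 'attitude', 'shot'])
```

View pics/top0.png

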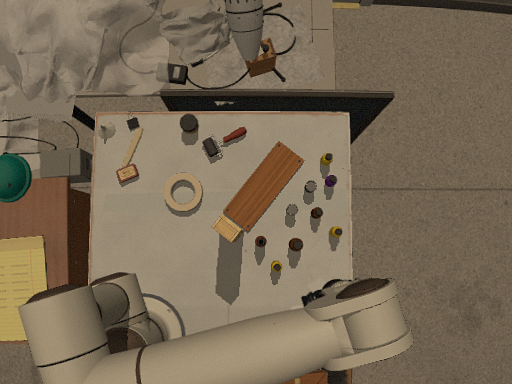

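View pics/side0.png

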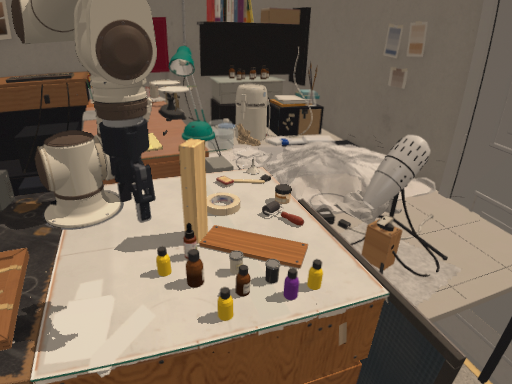

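View pics/wrist0.png

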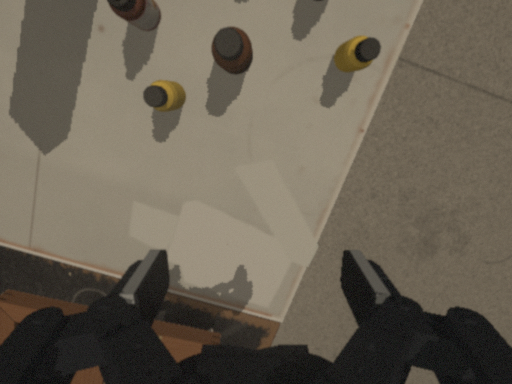

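```bash
cat > h.py <<'E'
from workcell import get_obs, cams, bot
import cv2, numpy as np
from scipy.spatial.transform import Rotation as R
def rot(a): return R.from_euler('xyz',a,degrees=True).as_matrix()
def world(c):
    H,W=c["range_z"].shape
    K=np.array([[c["fx"],0,c["cx"]],[0,c["fy"],c["cy"]],[0,0,1]])
    u,v=np.meshgrid(np.arange(W),np.arange(H))
    p=cv2.undistortPoints(np.stack([u,v],-1).reshape(-1,1,2).astype(float),K,np.array(c["D"])).reshape(H,W,2)
    z=c["range_z"]
    P=np.stack([p[...,0]*z,-p[...,1]*z,-z],-1)
    Wd=P@rot(c["attitude"]).T+c["eye"]
    Wd[z==0]=np.nan
    return Wd
def shot(n,f=None):
    c=cams.camera(n)
    if f: cv2.imwrite(f"pics/{f}.png",c["pixels"][:,:,::-1])
    return c,world(c)
def proj(c,p):
    K=np.array([[c["fx"],0,c["cx"]],[0,c["fy"],c["cy"]],[0,0,1]])
    q=(np.asarray(p,float)-c["eye"])@rot(c["attitude"]); q=q*[1,-1,-1]
    return cv2.projectPoints(q.reshape(-1,1,3),np.zeros(3),np.zeros(3),K,np.array(c["D"]))[0].reshape(-1,2)
def tool():
    o=get_obs(); return np.array(o["ee_pos"]),rot(o["tcp_rot"]),o
def delta(target,Rt=None):
    p,M,o=tool()
    s=M.T@(np.asarray(target)-p)*1000
    r=R.from_matrix(M.T@Rt).as_rotvec() if Rt is not None else np.zeros(3)
    return s,r
E
python3 - <<'E'
from h import *
np.set_printoptions(precision=4,suppress=True)
p,M,o=tool(); print(M)
c,W=shot("top")
import cv2
cv2.imwrite("pics/crop1.png",cv2.resize(c["pixels"][130:290,200:360,::-1],(800,800)[:2] if 0 else (600,600),interpolation=cv2.INTER_CUBIC))
for l in "board crate amber_small amber_large dropper can_light can_dark pigment_pot tape_roll brayer".split():
    for d in cams.find_in(l,c)[:3]: print(l,np.round(d["at"],4),round(d["confidence"],2),np.round(proj(c,[d["at"]])[0]))
print("table z",[W[v,u] for u,v in [(150,230),(300,270),(220,130)]])
print("board",W[190,262])
h=W[...,2]
m=((h>0.2)); 
px=c["pixels"].astype(int)
m[280:]=0; m[:,:180]=0;m[:,270:]=0;m[:200]=0
print("crate top pts",m.sum(),W[m].mean(0),W[m].min(0),W[m].max(0))
r=cv2.minAreaRect(W[m][:,:2].astype(np.float32)); print(r)
# board
hsv=cv2.cvtColor(c["pixels"],cv2.COLOR_RGB2HSV)
b=(h>0.004)&(h<0.03); b[:140]=0;b[235:]=0;b[:,:215]=0;b[:,303:]=0
n,lab,st,ce=cv2.connectedComponentsWithStats(b.astype(np.uint8)); k=1+st[1:,4].argmax(); b=lab==k
r=cv2.minAreaRect(W[b][:,:2].astype(np.float32)); print("board",st[k],r,cv2.boxPoints(r),W[b][:,2].mean())
# vessels
o=(h>0.03)&(h<0.12); o[:140]=0;o[285:]=0;o[:,235:]&=True;o[:,:235]=0;o[:,350:]=0
n,lab,st,ce=cv2.connectedComponentsWithStats(o.astype(np.uint8))
for k in range(1,n):
    if st[k,4]>8:
        q=W[lab==k]; print(ce[k],st[k,4],q.min(0),q.max(0),np.median(px[lab==k],0))
E
```

```text
[[-0.0003  0.3134 -0.9496]
 [ 0.001  -0.9496 -0.3134]
 [-1.     -0.0011  0.    ]]
crate [ 0.3251 -0.2726  0.2783] 0.93 [227. 228.]
amber_small [ 0.4715 -0.5661  0.0475] 0.67 [330. 181.]
amber_small [ 0.54   -0.5577  0.0482] 0.61 [327. 158.]
amber_small [ 0.3868 -0.4488  0.0494] 0.5 [291. 209.]
amber_large [ 0.2787 -0.4546  0.0617] 0.52 [294. 246.]
dropper [ 0.2932 -0.3549  0.0648] 0.6 [260. 241.]
dropper [ 0.4448 -0.1197  0.029 ] 0.47 [182. 190.]
can_light [ 0.3868 -0.4478  0.049 ] 0.68 [291. 209.]
can_dark [ 0.4567 -0.5063  0.0503] 0.67 [310. 186.]
pigment_pot [ 0.6492 -0.1366  0.0536] 0.56 [188. 122.]
tape_roll [ 0.4435 -0.1182  0.0269] 0.8 [182. 190.]
tape_roll [ 0.3211 -0.2738  0.2826] 0.2 [228. 229.]
brayer [ 0.6048 -0.2255  0.0228] 0.94 [218. 139.]
brayer [ 0.4543 -0.5078  0.0519] 0.68 [311. 186.]
table z [array([ 0.3224, -0.018 ,  0.0019]), array([ 0.2032, -0.4799, -0.0011]), array([ 0.6376, -0.2307,  0.0017])]
board [ 0.4478 -0.3631  0.0053]
crate top pts 447 [ 0.3239 -0.2707  0.2757] [ 0.2899 -0.3061  0.2034] [ 0.3588 -0.235   0.2824]
((0.3245912790298462, -0.269818723201751
[... 503 characters left out ...]
 ] 105 [ 0.4401 -0.524   0.0427] [ 0.4737 -0.4912  0.0573] [98. 89. 75.]
[291.8318 209.2897] 107 [ 0.3688 -0.4669  0.042 ] [ 0.4018 -0.4339  0.0571] [99. 89. 75.]
[316.9192 212.2626] 99 [ 0.363  -0.5418  0.031 ] [ 0.3936 -0.5117  0.0767] [49. 36. 19.]
[336.2857 231.7582] 91 [ 0.3037 -0.5988  0.0302] [ 0.3337 -0.5706  0.0745] [98. 78. 25.]
[238.8182 236.    ] 11 [ 0.2914 -0.3062  0.0319] [ 0.321  -0.2831  0.1108] [77. 64. 42.]
[260.42 241.06] 100 [ 0.2772 -0.374   0.0501] [ 0.3064 -0.3418  0.1013] [50.  33.5 23. ]
[295.6667 244.6078] 153 [ 0.2625 -0.4799  0.0309] [ 0.3008 -0.4431  0.0935] [52. 37. 22.]
[276.1444 266.1667] 90 [ 0.2031 -0.4191  0.0304] [ 0.2322 -0.3894  0.0748] [94.5 72.5 27. ]
```

View pics/crop1.png

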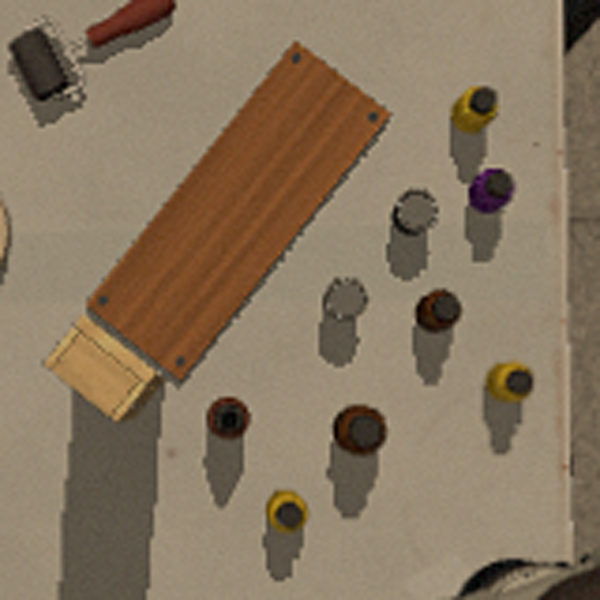

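The enlarged crop gives these candidates:
- **Brown small bottle** at (317,213): this is amber_small. Purple (331,180) and yellow (327,158), (336,232), (276,266) are the look-alikes.
- **amber_large** at (296,244).
- **dropper** at (260,241).
- **can_light** at (292,209), with pale sides.
- **can_dark** at (311,186), with dark sides.

All five are present. First I'll move the closed gripper behind the crate.

Call:
apply_moves:
  rows:
    - [[-50,0,0,0,0,0,0],[-100,0,0,0,0,0,0],[-100,0,0,0,0,0,0],[-100,-250,-185,-0.55,0,0,0],[-100,-250,-185,-0.55,0,0,0],[-100,-250,-185,-0.55,0,0,0],[-100,-250,-185,-0.55,0,0,0],[-100,-250,-185,-0.55,0,0,0],[-100,-250,-185,-0.55,0,0,0],[-100,-250,-185,-0.55,0,0,0],[-100,-250,-185,-0.55,0,0,0],[-100,-250,-185,-0.55,0,0,0],[-20,-250,-185,-0.55,0,0,0],[-20,-250,-185,-0.55,0,0,0],[-20,-250,-185,-0.55,0,0,0],[-20,-250,-185,-0.55,0,0,0]]

```text
time: 2.3
ee_pos: [0.2693, -0.2277, 0.2519]
tcp_rot: [-76.6, 90.0, 153.1]
wrist_force: [0.2, -0.3, 1.6]
opening: 0.0001
```

```bash
python3 - <<'E'
from h import *
np.set_printoptions(precision=4,suppress=True)
p,M,o=tool(); print(M)
c,W=shot("side","side1")
cv2.imwrite("pics/s1c.png",cv2.resize(c["pixels"][60:330,60:360,::-1],(780,600)[:2],interpolation=cv2.INTER_CUBIC))
d=np.array([0.787,-0.617,0])
n=np.array([0.617,.787,0])
C=np.array([0.3246,-0.2698,p[2]])
print("along",(p-C)@d,"lat",(p-C)@n)
print(delta(C+d*0.0))
E
```

```text
[[-0.0005  0.7624 -0.6471]
 [ 0.0003 -0.6471 -0.7624]
 [-1.     -0.0006  0.0001]]
along -0.06953793844370777 lat -0.0010150801311527556
(array([ 0.9196, 69.0614, -3.5301]), array([0., 0., 0.]))
```

View pics/s1c.png

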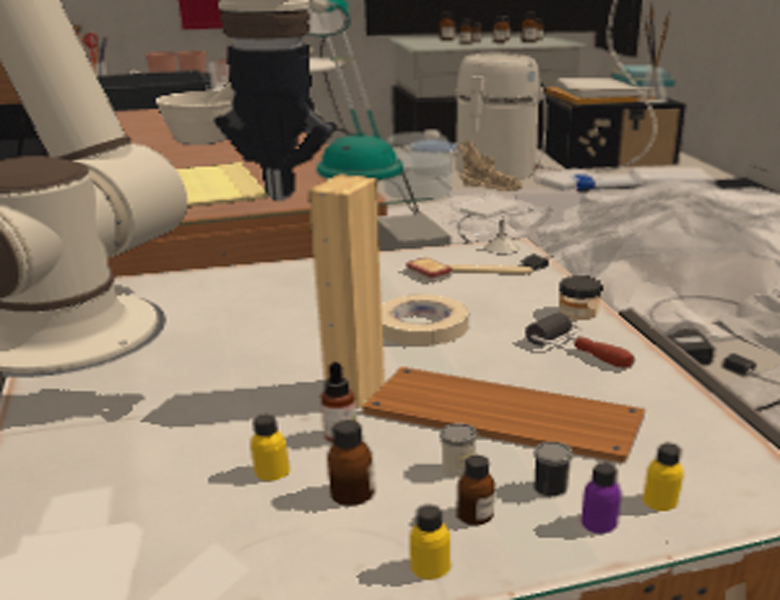

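The side view shows the closed fingers behind the crate top, clear of everything. Next I'll push along the board.

Call:
apply_moves:
  rows:
    - [[-5,12,-1,0,0,0,0],[-5,22,-2,0,0,0,0],[-5,30,-2,0,0,0,0],[-5,35,-2,0,0,0,0],[-5,40,-3,0,0,0,0],[-5,45,-3,0,0,0,0],[-5,50,-3,0,0,0,0],[-5,55,-3,0,0,0,0],[-5,60,-4,0,0,0,0],[-5,65,-4,0,0,0,0],[-5,70,-4,0,0,0,0],[-5,75,-4,0,0,0,0],[-5,80,-4,0,0,0,0],[-5,84,-4,0,0,0,0],[-5,88,-4,0,0,0,0],[-5,88,-4,0,0,0,0],[-5,88,-4,0,0,0,0],[-5,88,-4,0,0,0,0],[-5,88,-4,0,0,0,0],[-5,88,-4,0,0,0,0]]

```text
time: 4.35
ee_pos: [0.3393, -0.2816, 0.258]
tcp_rot: [86.8, 89.9, -43.5]
wrist_force: [-0.0, 0.3, -0.3]
opening: -0.0
```

```bash
python3 - <<'E'
from h import *
c,W=shot("side","side2")
E
```

```text
(no output)
```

View pics/side2.png

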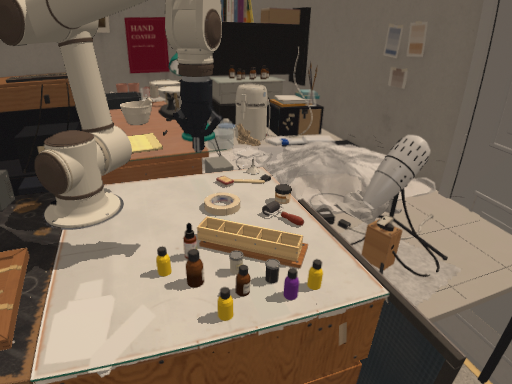

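The crate lies open-side up on the board. I'll swing the arm aside and measure.

```bash
python3 - <<'E'
from h import *
np.set_printoptions(precision=4,suppress=True)
p,M,o=tool(); print(M,o["q"])
print(delta([0.27,0.10,0.32]))
E
```

```text
[[ 0.0009  0.7625 -0.6469]
 [-0.0009 -0.6469 -0.7625]
 [-1.      0.0013  0.0001]] [-39.6931  -9.2216  -0.6998  98.4502  -0.0075  90.6181]
(array([ -62.4526, -299.6414, -246.2007]), array([0., 0., 0.]))
```

Call:
apply_moves:
  rows:
    - [[-60,-30,-20,0,0,0,0],[-60,-300,-246,-0.8,0,0,0.65],[-60,-300,-246,-0.8,0,0,0.65],[-60,-300,-246,-0.8,0,0,0.65],[-60,-300,-246,-0.8,0,0,0.65],[-60,-300,-246,-0.8,0,0,0.65],[-60,-300,-246,-0.8,0,0,0.65],[-60,-300,-246,-0.8,0,0,0.65],[-60,-300,-246,-0.8,0,0,0.65],[-60,-300,-246,-0.8,0,0,0.65],[-60,-300,-246,-0.8,0,0,0.65],[-60,-300,-246,-0.8,0,0,0.65]]

```text
time: 5.6
ee_pos: [0.2697, 0.0994, 0.3176]
tcp_rot: [38.5, 89.9, -46.0]
wrist_force: [-0.6, 0.1, 0.6]
opening: 0.0558
```

```bash
cat > seg.py <<'E'
from h import *
np.set_printoptions(precision=4,suppress=True)
OBJ={'amber_small':(72,[.378,-.527]),'amber_large':(88,[.2817,-.4615]),'dropper':(102,[.2918,-.358]),'can_light':(51,[.385,-.450]),'can_dark':(51,[.457,-.508])}
def comps(c,W,lo=0.03,hi=0.13):
    h=W[...,2]; x=W[...,0]; y=W[...,1]
    o=(h>lo)&(h<hi)&(x>0.15)&(x<.62)&(y<-.2)&(y>-.65)
    n,lab,st,ce=cv2.connectedComponentsWithStats(o.astype(np.uint8))
    out=[]
    for k in range(1,n):
        if st[k,4]>8:
            m=lab==k; q=W[m]; z=q[:,2].max(); t=q[q[:,2]>np.percentile(q[:,2],90)-0.006]
            out.append((ce[k],st[k,4],q.min(0),q.max(0),(t.min(0)+t.max(0))/2,np.median(c["pixels"][m],0)))
    return out
E
python3 - <<'E'
from seg import *
p,M,o=tool(); print(p,M,o["q"])
c,W=shot("top","top3")
cv2.imwrite("pics/top3c.png",cv2.resize(c["pixels"][120:290,190:360,::-1],(600,600),interpolation=cv2.INTER_CUBIC))
for r in comps(c,W): print(*[np.round(a,4) for a in r])
h=W[...,2]; m=(h>0.045)&(h<0.062); m[:130]=0; m[:,:200]=0; m[260:]=0;m[:,310:]=0
n,lab,st,ce=cv2.connectedComponentsWithStats(m.astype(np.uint8)); 
rel=W[...,:2]-[0.4615,-0.3654]
d=np.array([.787,-.617]); nn=np.array([.617,.787])
m&=(abs(rel@nn)<0.06)&(abs(rel@d)<0.2)
r=cv2.minAreaRect(W[m][:,:2].astype(np.float32)); print(m.sum(),r,cv2.boxPoints(r),np.median(W[m][:,2]))
print(cams.find_in("crate_mid",c)[:1])
E
```

```text
[0.2697 0.0994 0.3176] [[ 0.001   0.9954  0.0955]
 [-0.0011  0.0955 -0.9954]
 [-1.      0.0009  0.0012]] [ 20.3147 -26.5881  -6.6101 109.9439  -0.0778 104.835 ]
[211.5429 148.0857] 35 [ 0.5574 -0.2185  0.0301] [ 0.5958 -0.2001  0.0413] [ 0.5766 -0.2093  0.0357] [57. 49. 40.]
[264.1442 187.089 ] 652 [ 0.321  -0.4733  0.03  ] [ 0.573  -0.2586  0.062 ] [ 0.4484 -0.366   0.0559] [165. 130.  79.]
[327.1515 157.8485] 99 [ 0.5275 -0.5752  0.0307] [ 0.5591 -0.5451  0.0763] [ 0.5438 -0.5609  0.0709] [95. 73. 26.]
[331.3299 179.9072] 97 [ 0.4603 -0.5894  0.0313] [ 0.4902 -0.557   0.0764] [ 0.4748 -0.5718  0.0713] [47. 27. 45.]
[310.8113 185.8113] 106 [ 0.4405 -0.5243  0.0363] [ 0.4744 -0.491   0.0547] [ 0.4557 -0.5086  0.0509] [94. 85. 72.]
[291.8519 209.2685] 108 [ 0.3688 -0.4667  0.0425] [ 0.4019 -0.4336  0.0568] [ 0.3853 -0.45    0.0515] [96. 86. 73.]
[316.9789 212.2105] 95 [ 0.3631 -0.5415  0.0301] [ 0.3933 -0.5122  0.0756] [ 0.3781 -0.5282  0.0715] [47. 34. 19.]
[336.3636 231.75  ] 88 [ 0.3037 -0.599   0.0321] [ 0.3336 -0.5711  0.0749] [ 0.3182 -0.5857  0.0705] [97.  76.5 26. ]
[260.4455 241.1089] 101 [ 0.2771 -0.3742  0.0513] [ 0.3064 -0.3418  0.1057] [ 0.2906 -0.3572  0.0984] [48. 32. 21.]
[295.7086 244.6358] 151 [ 0.2624 -0.4805  0.0329] [ 0.3008 -0.4432  0.0927] [ 0.2807 -0.462   0.088 ] [49. 36. 22.]
[276.1744 266.3488] 86 [ 0.2032 -0.4191  0.0326] [ 0.2303 -0.3895  0.0766] [ 0.2169 -0.4055  0.0714] [83.5 66.  27. ]
565 ((0.4480743408203125, -0.36671262979507446), (0.062352269887924194, 0.27802568674087524), 51.906158447265625) [[ 0.3194 -0.3055]
 [ 0.5382 -0.477 ]
 [ 0.5767 -0.4279]
 [ 0.3579 -0.2564]] 0.05241979514365336
[{'at': [0.4519, -0.3664, 0.0198], 'confidence': 0.71}]
```

View pics/top3c.png

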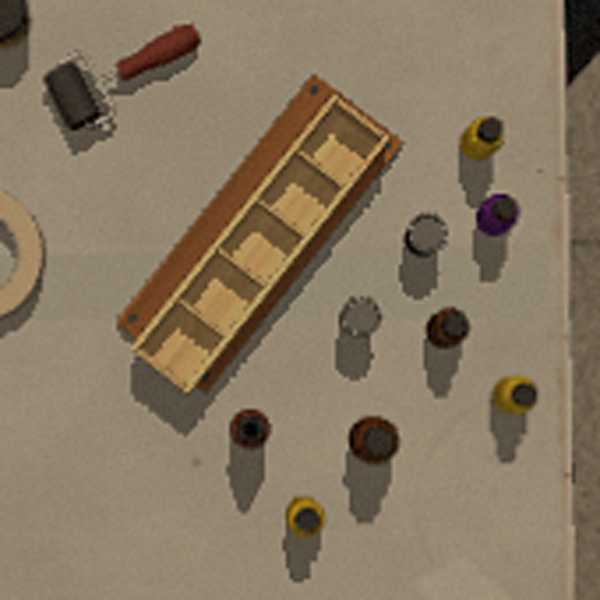

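Crate measures (0.448,-0.367), within 14 mm of the board centre and parallel to it. Next is can_dark: at crop (427,235), black sides under a grey lid.

```bash
cat > plan.py <<'E'
from seg import *
d=np.array([.787,-.617,0]); n=np.array([.617,.787,0]); C=np.array([.4481,-.3667,0])
RT=np.stack([[0,0,-1],n,[n[1],-n[0],0]],1)
def cell(k,z): return C+(k-2)*.054*d+[0,0,z]
def show(*pts,Rt=RT):
    for q in pts:
        s,r=delta(q,Rt); print(np.round(s,1),np.round(r,3))
E
python3 - <<'E'
from plan import *
show([.457,-.508,.2],[.457,-.508,.034])
E
```

```text
[118.3 129.  622. ] [-0.812  0.001 -0.   ]
[284.3 128.9 621.9] [-0.812  0.001 -0.   ]
```

Call:
apply_moves:
  rows:
    - [[118,129,622,-0.812,0,0,0.65],[118,129,622,-0.812,0,0,0.65],[118,129,622,-0.812,0,0,0.65],[118,129,622,-0.812,0,0,0.65],[118,129,622,-0.812,0,0,0.65],[118,129,622,-0.812,0,0,0.65],[118,129,622,-0.812,0,0,0.65],[118,129,622,-0.812,0,0,0.65],[118,129,622,-0.812,0,0,0.65],[118,129,622,-0.812,0,0,0.65],[118,129,622,-0.812,0,0,0.65],[118,129,622,-0.812,0,0,0.65],[118,129,622,-0.812,0,0,0.65],[118,129,622,-0.812,0,0,0.65],[118,129,622,-0.812,0,0,0.65],[118,129,622,-0.812,0,0,0.65],[118,129,622,-0.812,0,0,0.65]]

```text
time: 7.4
ee_pos: [0.4555, -0.5093, 0.1987]
tcp_rot: [165.5, 89.9, 127.3]
wrist_force: [-0.1, 0.4, 0.4]
opening: 0.0555
```

```bash
python3 - <<'E'
from plan import *
p,M,o=tool(); print(o["q"])
c,W=shot("wrist","w4")
for r in comps(c,W): print(*[np.round(a,4) for a in r])
show([.457,-.508,.034])
E
```

```text
[-48.1938  23.9603  29.2868  95.3993   0.0057  -9.964 ]
[177.1899   8.7975] 795 [ 0.2797 -0.4826  0.0301] [ 0.3028 -0.4491  0.0661] [ 0.2912 -0.4688  0.0612] [53. 41. 31.]
[370.1298 112.8252] 8000 [ 0.3759 -0.4761  0.03  ] [ 0.5759 -0.3032  0.0569] [ 0.4776 -0.3897  0.0528] [120.  99.  69.]
[224.2835  82.7293] 1171 [ 0.3498 -0.4927  0.0457] [ 0.3833 -0.4586  0.0537] [ 0.3666 -0.4756  0.0497] [94. 88. 78.]
[107.0779 118.0251] 1233 [ 0.3054 -0.5979  0.0302] [ 0.3366 -0.5687  0.0737] [ 0.32   -0.5854  0.0698] [115.  96.  54.]
[192.5922 127.3718] 944 [ 0.3619 -0.54    0.0301] [ 0.3941 -0.5114  0.0736] [ 0.3786 -0.5274  0.0701] [71. 60. 45.]
[257.2728 177.9304] 920 [ 0.4397 -0.5244  0.03  ] [ 0.4736 -0.4909  0.0529] [ 0.4567 -0.5077  0.0495] [113. 106.  93.]
[221.9584 225.9595] 865 [ 0.4599 -0.585   0.03  ] [ 0.4908 -0.5554  0.0736] [ 0.4758 -0.5713  0.0698] [70. 50. 65.]
[268.2875 263.5269] 873 [ 0.5269 -0.5747  0.03  ] [ 0.5554 -0.5436  0.0732] [ 0.5428 -0.5603  0.0696] [112.  93.  51.]
[166.1   1.2   0.5] [-0.001  0.    -0.   ]
```

View pics/w4.png

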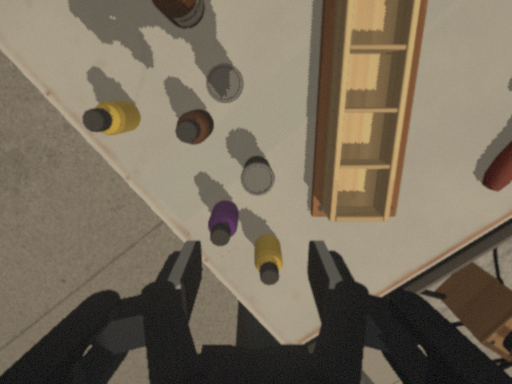

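The wrist view shows can_dark at (257,177) unmoved, at (0.457,-0.508). can_light at (224,83) has been knocked to (0.367,-0.476). Now I'll grasp can_dark.

Call:
apply_moves:
  rows:
    - [[45,1,1,0,0,0,0.65],[90,1,1,0,0,0,0.65],[125,1,1,0,0,0,0.65],[145,1,1,0,0,0,0.65],[158,1,1,0,0,0,0.65],[166,1,1,0,0,0,0.65],[166,1,1,0,0,0,0.65],[166,1,1,0,0,0,0.2],[166,1,1,0,0,0,0.2],[166,1,1,0,0,0,0.2],[166,1,1,0,0,0,0.2],[166,1,1,0,0,0,0.2]]
  newtons: 45

```text
time: 8.65
ee_pos: [0.4579, -0.5092, 0.036]
tcp_rot: [-7.5, 89.8, -45.7]
wrist_force: [-0.2, 0.7, 7.0]
opening: 0.0311
```

```bash
python3 - <<'E'
from plan import *
print(get_obs()["ee_pos"])
show([.457,-.508,.2],cell(4,.2),cell(4,.059))
E
```

```text
[ 0.4579 -0.5092  0.036 ]
[-164.     0.3   -0.9] [-0.001  0.003  0.   ]
[-164.   106.    12.8] [-0.001  0.003  0.   ]
[-23.  106.1  12.3] [-0.001  0.003  0.   ]
```

Call:
apply_moves:
  rows:
    - [[-10,0,0,0,0,0,0.2],[-30,0,0,0,0,0,0.2],[-60,0,0,0,0,0,0.2],[-95,0,0,0,0,0,0.2],[-120,0,0,0,0,0,0.2],[-120,0,0,0,0,0,0.2]]

```text
time: 9.25
ee_pos: [0.4587, -0.51, 0.1616]
tcp_rot: [-9.4, 89.4, -47.6]
wrist_force: [0.2, -0.6, -0.3]
opening: 0.0314
```

```bash
python3 - <<'E'
from plan import *
print(get_obs()["ee_pos"],get_obs()["wrist_force"])
c,W=shot("side","s5"); cv2.imwrite("pics/s5c.png",cv2.resize(c["pixels"][100:320,180:380,::-1],(600,600),interpolation=cv2.INTER_CUBIC))
q=proj(c,[get_obs()["ee_pos"]])[0]; print(q)
show(cell(4,.156),cell(4,.080),cell(4,.059))
E
```

```text
[ 0.4587 -0.51    0.1616] [ 0.2164 -0.5553 -0.2594]
[275.9975 223.2125]
[  2.8 106.2  11.7] [-0.001  0.007  0.001]
[ 78.8 106.3  11.1] [-0.001  0.007  0.001]
[ 99.8 106.3  10.9] [-0.001  0.007  0.001]
```

View pics/s5c.png

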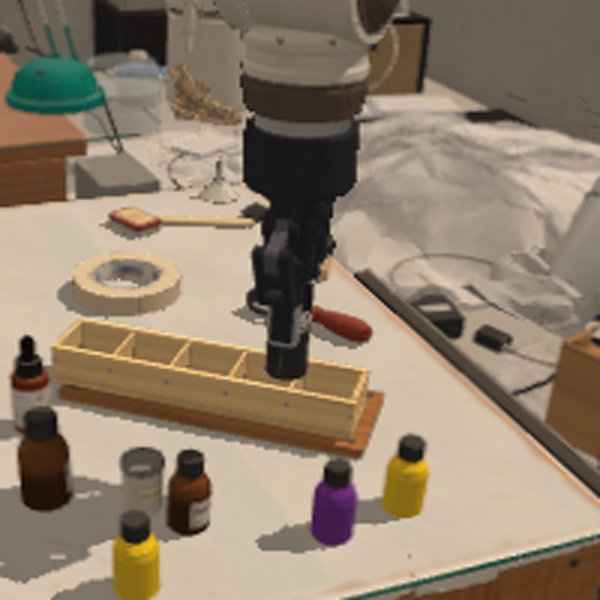

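can_dark is held (31 mm opening, seen under the fingers). Now I'll move it over cell 4.

Call:
apply_moves:
  rows:
    - [[0,35,4,0,0,0,0.2],[0,75,8,0,0,0,0.2],[0,106,11,0,0.007,0,0.2],[0,106,11,0,0.007,0,0.2],[0,106,11,0,0.007,0,0.2],[35,106,11,0,0.007,0,0.2],[60,106,11,0,0.007,0,0.2],[75,106,11,0,0.007,0,0.2],[75,106,11,0,0.007,0,0.2],[75,106,11,0,0.007,0,0.2]]

```text
time: 10.3
ee_pos: [0.5326, -0.434, 0.0846]
tcp_rot: [-56.5, 89.9, -94.7]
wrist_force: [0.9, -0.1, -0.2]
opening: 0.0311
```

```bash
python3 - <<'E'
from plan import *
print(get_obs()["ee_pos"],get_obs()["wrist_force"])
c,W=shot("wrist","w6")
c,W=shot("side","s6");cv2.imwrite("pics/s6c.png",cv2.resize(c["pixels"][150:300,200:350,::-1],(600,600),interpolation=cv2.INTER_CUBIC))
show(cell(4,.060))
E
```

```text
[ 0.5326 -0.434   0.0846] [ 0.8943 -0.0716 -0.2038]
[25.6  0.6 -0.7] [-0.002  0.003  0.001]
```

View pics/w6.png

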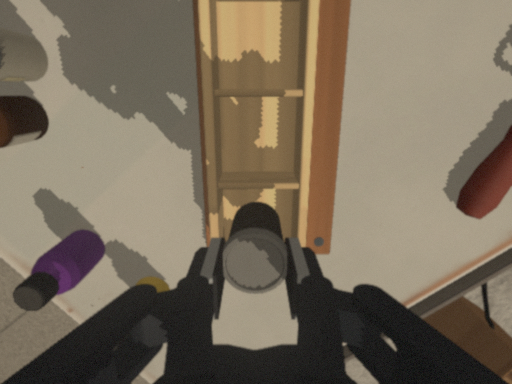

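View pics/s6c.png

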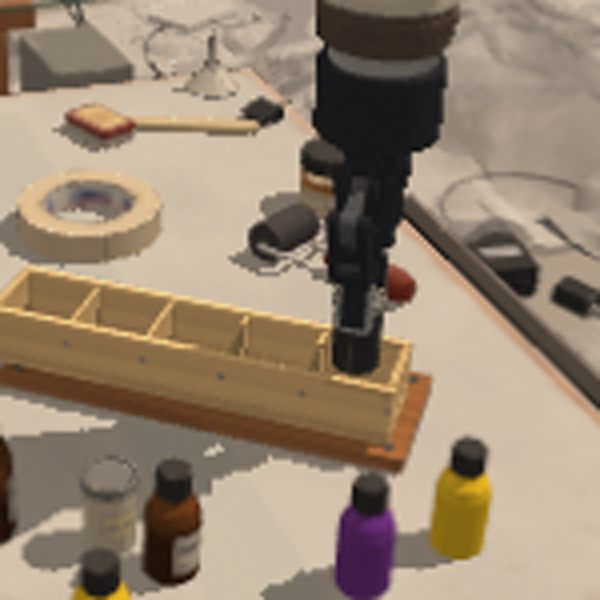

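Can centred over cell 4 (wrist view, can at (255,240)). Lowering and releasing.

Call:
apply_moves:
  rows:
    - [[10,1,-1,0,0.003,0,0.2],[18,1,-1,0,0.003,0,0.2],[24,1,-1,0,0.003,0,0.2],[24,1,-1,0,0.003,0,0.2],[24,1,-1,0,0.003,0,0.2],[24,1,-1,0,0.003,0,0.45],[24,1,-1,0,0.003,0,0.55],[24,1,-1,0,0.003,0,0.65],[24,1,-1,0,0.003,0,0.65],[10,1,-1,0,0.003,0,0.65],[-20,1,-1,0,0.003,0,0.65],[-60,1,-1,0,0.003,0,0.65],[-110,1,-1,0,0.003,0,0.65],[-110,1,-1,0,0.003,0,0.65]]

```text
time: 11.8
ee_pos: [0.5345, -0.4337, 0.2053]
tcp_rot: [-6.5, 89.3, -44.7]
wrist_force: [0.1, 0.4, 0.2]
opening: 0.0555
```

```bash
python3 - <<'E'
from plan import *
print(get_obs()["ee_pos"],get_obs()["wrist_force"])
c,W=shot("wrist","w7")
for r in comps(c,W): print(*[np.round(a,4) for a in r])
print(cell(4,0))
m=(W[...,2]>.064)&(W[...,2]<.085)&(np.hypot(W[...,0]-.533,W[...,1]+.433)<.04); q=W[m]; print(q.min(0),q.max(0),q.mean(0))
show([.3786,-.5274,.19],[.3786,-.5274,.039])
E
```

```text
[ 0.5345 -0.4337  0.2053] [0.1154 0.3632 0.1848]
[62.5455  0.3636] 22 [ 0.294  -0.478   0.0302] [ 0.301  -0.4688  0.036 ] [ 0.2975 -0.4734  0.0331] [82.  75.5 64. ]
[255.4865 116.7756] 6092 [ 0.392  -0.4757  0.03  ] [ 0.5755 -0.3142  0.0753] [ 0.5319 -0.4313  0.071 ] [133. 110.  89.]
[462.7153  62.1764] 720 [ 0.5533 -0.2231  0.03  ] [ 0.6053 -0.2     0.0356] [ 0.5793 -0.2116  0.0328] [68. 62. 54.]
[83.4267 63.7645] 1418 [ 0.3345 -0.5117  0.0301] [ 0.3686 -0.4778  0.0529] [ 0.3516 -0.4948  0.049 ] [109. 102.  89.]
[ 10.6586 100.255 ] 706 [ 0.3094 -0.595   0.03  ] [ 0.3373 -0.5686  0.0544] [ 0.3251 -0.5817  0.0495] [141. 115.  51.]
[ 81.3201 109.0676] 1287 [ 0.3631 -0.5402  0.0301] [ 0.3943 -0.5105  0.0735] [ 0.3785 -0.5268  0.0696] [69. 56. 41.]
[122.5377 209.1588] 995 [ 0.46   -0.5809  0.0301] [ 0.4922 -0.5553  0.0734] [ 0.4759 -0.5709  0.0696] [70. 50. 66.]
[171.5164 243.1529] 641 [ 0.5272 -0.572   0.0303] [ 0.5528 -0.5429  0.0735] [ 0.5396 -0.5604  0.0695] [116.  96.  49.]
[ 0.5331 -0.4333  0.    ]
[ 0.5152 -0.4483  0.0666] [ 0.5487 -0.4144  0.0753] [ 0.5318 -0.431   0.072 ]
[  11.2 -170.   -64.2] [-0.002  0.008  0.001]
[ 162.1 -169.8  -65.4] [-0.002  0.008  0.001]
```

View pics/w7.png

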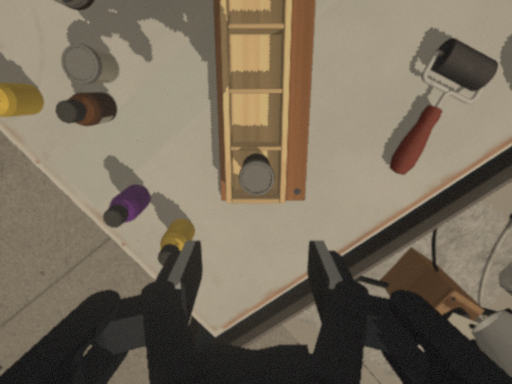

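can_dark sits in cell 4, about 2.5 mm off centre. can_light has moved further, to (0.352,-0.495). I'll go above the pair and look again before grasping.

Call:
apply_moves:
  rows:
    - [[11,-45,-16,0,0.008,0,0.65],[11,-90,-32,0,0.008,0,0.65],[11,-135,-48,0,0.008,0,0.65],[11,-170,-64,0,0.008,0,0.65],[11,-170,-64,0,0.008,0,0.65],[11,-170,-64,0,0.008,0,0.65]]

```text
time: 12.45
ee_pos: [0.3778, -0.5278, 0.19]
tcp_rot: [-106.9, 89.9, -145.2]
wrist_force: [0.2, 0.1, 0.2]
opening: 0.0555
```

```bash
python3 - <<'E'
from plan import *
print(get_obs()["ee_pos"],get_obs()["wrist_force"])
c,W=shot("wrist","w8")
for r in comps(c,W): print(*[np.round(a,4) for a in r])
show([.3786,-.5270,.039])
E
```

```text
[ 0.3778 -0.5278  0.19  ] [0.2143 0.0564 0.1808]
[346.0109   1.7717] 92 [ 0.2955 -0.3741  0.03  ] [ 0.3077 -0.3612  0.0445] [ 0.3031 -0.3671  0.0403] [106.5  98.   84. ]
[434.3019 139.3733] 13445 [ 0.3384 -0.4761  0.03  ] [ 0.5749 -0.274   0.075 ] [ 0.4585 -0.3748  0.0622] [95. 80. 58.]
[246.494   51.3314] 1907 [ 0.2621 -0.4822  0.0302] [ 0.3021 -0.4426  0.0911] [ 0.2818 -0.4619  0.0871] [65. 54. 41.]
[265.1833 138.0432] 1064 [ 0.3339 -0.5119  0.0459] [ 0.3678 -0.4782  0.0528] [ 0.3509 -0.495   0.0494] [113. 106.  93.]
[174.2542 169.791 ] 1019 [ 0.3044 -0.5951  0.03  ] [ 0.3361 -0.5692  0.0734] [ 0.32   -0.5853  0.0697] [114.  96.  55.]
[256.0324 178.3917] 896 [ 0.3618 -0.5429  0.0301] [ 0.3927 -0.5114  0.0739] [ 0.3783 -0.5272  0.0702] [68.5 53.  41. ]
[279.541  270.8801] 926 [ 0.4596 -0.5868  0.03  ] [ 0.4886 -0.5555  0.0734] [ 0.4755 -0.5712  0.0697] [67. 46. 63.]
[312.6333 305.4222] 180 [ 0.5274 -0.5751  0.03  ] [ 0.5471 -0.5623  0.0723] [ 0.5382 -0.5677  0.0674] [100.  83.  42.]
[150.9   0.3  -0.3] [-0.002 -0.     0.001]
```

View pics/w8.png

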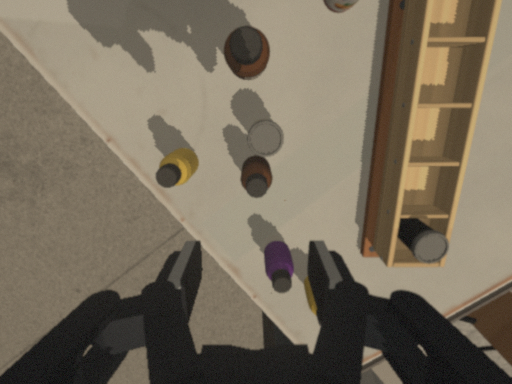

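can_light has stopped. amber_small is the brown bottle with a black cap at (256,178), between can_light (265,137) and the purple bottle (279,270). Grasping it now.

Call:
apply_moves:
  rows:
    - [[45,0,0,0,0,0,0.65],[90,0,0,0,0,0,0.65],[120,0,0,0,0,0,0.65],[138,0,0,0,0,0,0.65],[147,0,0,0,0,0,0.65],[151,0,0,0,0,0,0.65],[151,0,0,0,0,0,0.65],[151,0,0,0,0,0,0.2],[151,0,0,0,0,0,0.2],[151,0,0,0,0,0,0.2],[151,0,0,0,0,0,0.2],[151,0,0,0,0,0,0.2],[140,0,0,0,0,0,0.2],[120,0,0,0,0,0,0.2],[85,0,0,0,0,0,0.2],[45,0,0,0,0,0,0.2],[10,0,0,0,0,0,0.2],[10,0,0,0,0,0,0.2]]

```text
time: 14.3
ee_pos: [0.3796, -0.5287, 0.1866]
tcp_rot: [-23.3, 89.5, -61.5]
wrist_force: [-0.9, 0.8, -1.4]
opening: 0.0274
```

```bash
python3 - <<'E'
from plan import *
print(get_obs()["ee_pos"],get_obs()["wrist_force"])
c,W=shot("wrist","w9")
show(cell(3,.180),cell(3,.09),cell(3,.063))
E
```

```text
[ 0.3796 -0.5287  0.1866] [-0.9177  0.7618 -1.372 ]
[  3.  169.6   8.1] [-0.002  0.004  0.002]
[ 93.  169.8   7.7] [-0.002  0.004  0.002]
[120.  169.9   7.5] [-0.002  0.004  0.002]
```

View pics/w9.png

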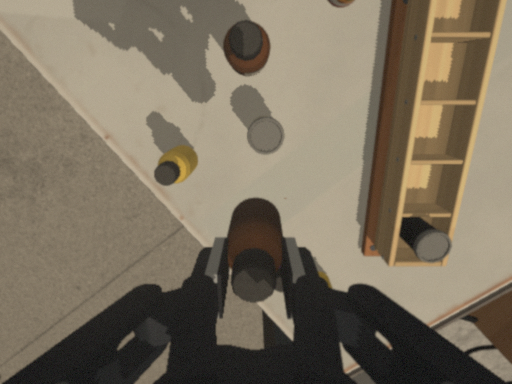

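amber_small is held and upright. Moving to cell 3.

Call:
apply_moves:
  rows:
    - [[3,40,2,0,0.004,0,0.2],[3,85,4,0,0.004,0,0.2],[3,130,6,0,0.004,0,0.2],[3,170,8,0,0.004,0,0.2],[3,170,8,0,0.004,0,0.2],[3,170,8,0,0.004,0,0.2],[3,170,8,0,0.004,0,0.2],[40,170,8,0,0.004,0,0.2],[70,170,8,0,0.004,0,0.2],[90,170,8,0,0.004,0,0.2],[90,170,8,0,0.004,0,0.2]]

```text
time: 15.45
ee_pos: [0.4885, -0.4, 0.0893]
tcp_rot: [-155.9, 89.7, 165.7]
wrist_force: [0.0, -0.4, -2.5]
opening: 0.0278
```

```bash
python3 - <<'E'
from plan import *
print(get_obs()["ee_pos"],get_obs()["wrist_force"])
c,W=shot("wrist","w10")
show(cell(3,.063))
E
```

```text
[ 0.4885 -0.4     0.0893] [ 0.0007 -0.363  -2.4512]
[28.7  1.2  0.7] [-0.004 -0.003  0.002]
```

View pics/w10.png

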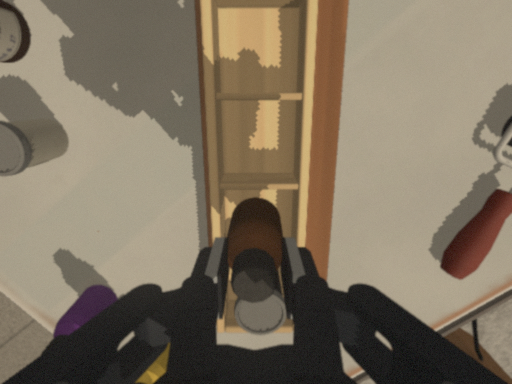

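Call:
apply_moves:
  rows:
    - [[10,1,0,0,0,0,0.2],[20,1,0,0,0,0,0.2],[26,1,0,0,0,0,0.2],[26,1,0,0,0,0,0.2],[26,1,0,0,0,0,0.2],[26,1,0,0,0,0,0.45],[26,1,0,0,0,0,0.55],[26,1,0,0,0,0,0.65],[26,1,0,0,0,0,0.65],[10,1,0,0,0,0,0.65],[-25,1,0,0,0,0,0.65],[-70,1,0,0,0,0,0.65],[-115,1,0,0,0,0,0.65],[-115,1,0,0,0,0,0.65]]

```text
time: 16.9
ee_pos: [0.4918, -0.4008, 0.2155]
tcp_rot: [-17.0, 89.5, -55.3]
wrist_force: [1.1, -0.2, 0.8]
opening: 0.0556
```

```bash
python3 - <<'E'
from plan import *
print(get_obs()["ee_pos"],get_obs()["wrist_force"])
c,W=shot("wrist","w11")
for r in comps(c,W): print(*[np.round(a,4) for a in r])
for k in (3,4):
    x=cell(k,0); m=(W[...,2]>.064)&(np.hypot(W[...,0]-x[0],W[...,1]-x[1])<.026)&(W[...,2]<.12); q=W[m]; t=q[q[:,2]>q[:,2].max()-.006]; print(x,(t.min(0)+t.max(0))/2)
show([.3509,-.495,.19],[.3509,-.495,.035])
E
```

```text
[ 0.4918 -0.4008  0.2155] [ 1.0903 -0.1796  0.7791]
[255.8711 143.1657] 7683 [ 0.347  -0.4757  0.03  ] [ 0.5754 -0.2788  0.0956] [ 0.5115 -0.4162  0.0811] [129. 107.  82.]
[61.4538 40.3715] 2684 [ 0.2659 -0.4798  0.03  ] [ 0.3029 -0.4421  0.0903] [ 0.2818 -0.4614  0.0865] [66. 56. 40.]
[445.4074 117.1704] 540 [ 0.5526 -0.2223  0.03  ] [ 0.6028 -0.2     0.0347] [ 0.5777 -0.2111  0.0324] [67. 61. 53.]
[ 99.1035 122.37  ] 1092 [ 0.3348 -0.5119  0.03  ] [ 0.3682 -0.478   0.0537] [ 0.3515 -0.495   0.0494] [108. 101.  88.]
[ 21.3758 153.2204] 1139 [ 0.3046 -0.597   0.0302] [ 0.3366 -0.5683  0.0733] [ 0.3218 -0.5838  0.0692] [118.  97.  48.]
[133.4023 249.416 ] 875 [ 0.4601 -0.5817  0.0301] [ 0.4919 -0.5552  0.0734] [ 0.476  -0.5711  0.0697] [67. 48. 64.]
[ 0.4906 -0.4     0.    ] [ 0.4893 -0.3995  0.0926]
[ 0.5331 -0.4333  0.    ] [ 0.532  -0.4313  0.0725]
[  22.2 -161.2  -51.8] [-0.004  0.005  0.003]
[ 177.2 -160.8  -52.5] [-0.004  0.005  0.003]
```

View pics/w11.png

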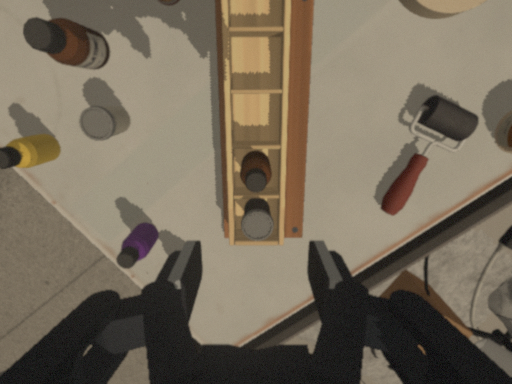

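amber_small is upright in cell 3. Next is can_light at (98,122), the pale can with the grey lid.

Call:
apply_moves:
  rows:
    - [[22,-45,-14,0,0.005,0,0.65],[22,-90,-28,0,0.005,0,0.65],[22,-130,-42,0,0.005,0,0.65],[22,-161,-52,0,0.005,0,0.65],[22,-161,-52,0,0.005,0,0.65],[22,-161,-52,0,0.005,0,0.65],[65,-161,-52,0,0.005,0,0.65],[110,-161,-52,0,0.005,0,0.65],[145,-161,-52,0,0.005,0,0.65],[165,-161,-52,0,0.005,0,0.65],[174,-161,-52,0,0.005,0,0.65],[178,-161,-52,0,0.005,0,0.65],[178,-161,-52,0,0.005,0,0.65],[178,-161,-52,0,0.005,0,0.65]]

```text
time: 18.35
ee_pos: [0.3519, -0.4959, 0.0356]
tcp_rot: [-60.4, 89.8, -98.7]
wrist_force: [-1.1, 0.3, 0.4]
opening: 0.0556
```

```bash
python3 - <<'E'
from plan import *
print(get_obs()["ee_pos"],get_obs()["wrist_force"])
c,W=shot("wrist","w12")
show([.3513,-.495,.035])
E
```

```text
[ 0.3519 -0.4959  0.0356] [-1.0892  0.3079  0.354 ]
[ 0.7  0.5 -1. ] [-0.004  0.002  0.003]
```

View pics/w12.png

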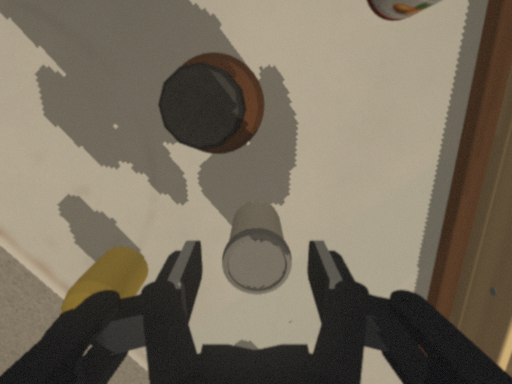

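Centred. Closing and lifting.

Call:
apply_moves:
  rows:
    - [[0,0,-1,0,0,0,0.2],[0,0,-1,0,0,0,0.2],[0,0,-1,0,0,0,0.2],[0,0,-1,0,0,0,0.2],[0,0,-1,0,0,0,0.2],[-10,0,-1,0,0,0,0.2],[-30,0,-1,0,0,0,0.2],[-65,0,-1,0,0,0,0.2],[-105,0,-1,0,0,0,0.2],[-140,0,-1,0,0,0,0.2],[-140,0,-1,0,0,0,0.2],[-140,0,-1,0,0,0,0.2]]

```text
time: 19.6
ee_pos: [0.3513, -0.4952, 0.1766]
tcp_rot: [-45.6, 89.7, -83.9]
wrist_force: [-0.3, -0.1, -1.4]
opening: 0.0311
```

```bash
python3 - <<'E'
from plan import *
print(get_obs()["ee_pos"],get_obs()["wrist_force"])
show(cell(2,.175),cell(2,.09),cell(2,.060))
E
```

```text
[ 0.3513 -0.4952  0.1766] [-0.3351 -0.1231 -1.379 ]
[  1.  160.8  -3.7] [-0.004  0.003  0.004]
[ 86.  161.2  -4. ] [-0.004  0.003  0.004]
[116.  161.3  -4.1] [-0.004  0.003  0.004]
```

Call:
apply_moves:
  rows:
    - [[0,40,-1,0,0.003,0,0.2],[0,85,-2,0,0.003,0,0.2],[0,130,-3,0,0.003,0,0.2],[0,161,-4,0,0.003,0,0.2],[0,161,-4,0,0.003,0,0.2],[0,161,-4,0,0.003,0,0.2],[0,161,-4,0,0.003,0,0.2],[40,161,-4,0,0.003,0,0.2],[70,161,-4,0,0.003,0,0.2],[86,161,-4,0,0.003,0,0.2],[86,161,-4,0,0.003,0,0.2]]

```text
time: 20.7
ee_pos: [0.446, -0.3668, 0.0869]
tcp_rot: [-141.8, 89.7, 179.8]
wrist_force: [-0.8, -0.2, -1.4]
opening: 0.0311
```

```bash
python3 - <<'E'
from plan import *
print(get_obs()["ee_pos"],get_obs()["wrist_force"])
c,W=shot("wrist","w13")
show(cell(2,.060))
E
```

```text
[ 0.446  -0.3668  0.0869] [-0.8317 -0.1929 -1.3577]
[28.9  1.3  0.8] [-0.006 -0.002  0.004]
```

View pics/w13.png

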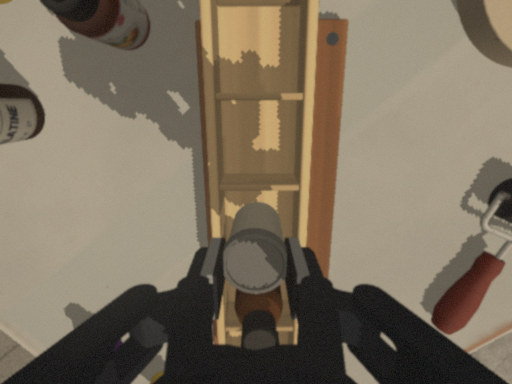

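Call:
apply_moves:
  rows:
    - [[10,1,1,0,0,0,0.2],[20,1,1,0,0,0,0.2],[26,1,1,0,0,0,0.2],[26,1,1,0,0,0,0.2],[26,1,1,0,0,0,0.2],[26,1,1,0,0,0,0.45],[26,1,1,0,0,0,0.55],[26,1,1,0,0,0,0.65],[26,1,1,0,0,0,0.65],[10,1,1,0,0,0,0.65],[-25,1,1,0,0,0,0.65],[-70,1,1,0,0,0,0.65],[-115,1,1,0,0,0,0.65],[-115,1,1,0,0,0,0.7]]

```text
time: 22.15
ee_pos: [0.4501, -0.3681, 0.211]
tcp_rot: [-26.0, 89.5, -64.4]
wrist_force: [0.4, -0.5, 0.5]
opening: 0.0598
```

```bash
python3 - <<'E'
from plan import *
print(get_obs()["ee_pos"],get_obs()["wrist_force"])
c,W=shot("wrist","w14")
for r in comps(c,W): print(*[np.round(a,4) for a in r])
for k in (2,3,4):
    x=cell(k,0); m=(W[...,2]>.064)&(np.hypot(W[...,0]-x[0],W[...,1]-x[1])<.026)&(W[...,2]<.12); q=W[m]; t=q[q[:,2]>q[:,2].max()-.006]; print(x,(t.min(0)+t.max(0))/2)
show([.2815,-.4616,.2],[.2815,-.4616,.047])
E
```

```text
[ 0.4501 -0.3681  0.211 ] [ 0.3926 -0.456   0.5172]
[69.0935  9.8252] 898 [ 0.2155 -0.4204  0.03  ] [ 0.2339 -0.3897  0.0739] [ 0.2217 -0.4073  0.0684] [83. 70. 36.]
[156.36    34.6904] 1589 [ 0.2769 -0.374   0.0301] [ 0.3083 -0.3407  0.1023] [ 0.2921 -0.3578  0.0968] [49. 40. 33.]
[256.1707 170.9123] 9448 [ 0.3207 -0.4756  0.03  ] [ 0.5752 -0.2572  0.0951] [ 0.49   -0.3985  0.0809] [115. 101.  80.]
[ 70.4498 100.9496] 2281 [ 0.2637 -0.4774  0.0302] [ 0.3024 -0.4412  0.0904] [ 0.2818 -0.461   0.0865] [67. 55. 40.]
[438.4846 166.8378] 487 [ 0.5528 -0.2221  0.03  ] [ 0.6004 -0.2     0.0351] [ 0.5766 -0.2111  0.0326] [65. 59. 52.]
[ 28.3008 202.6782] 1190 [ 0.3046 -0.5967  0.0301] [ 0.3367 -0.5679  0.0737] [ 0.3204 -0.5845  0.0697] [110.  90.  46.]
[136.3725 282.7059] 357 [ 0.46   -0.5834  0.0301] [ 0.4765 -0.5549  0.0706] [ 0.4682 -0.5682  0.0639] [62. 40. 62.]
[190.5504 317.3062] 258 [ 0.5359 -0.56    0.03  ] [ 0.5575 -0.5433  0.0673] [ 0.5454 -0.5518  0.0601] [121.   99.5  46. ]
[ 0.4481 -0.3667  0.    ] [ 0.448  -0.366   0.0718]
[ 0.4906 -0.4     0.    ] [ 0.4892 -0.3989  0.0922]
[ 0.5331 -0.4333  0.    ] [ 0.5319 -0.4311  0.0716]
[   8.  -178.   -73.5] [-0.006  0.004  0.004]
[ 161.  -177.4  -74.1] [-0.006  0.004  0.004]
```

View pics/w14.png

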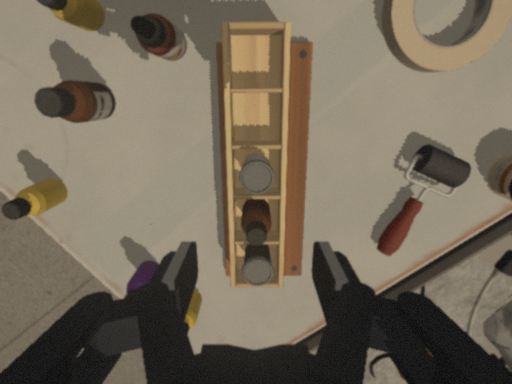

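Three are in. Next is amber_large at (75,101), unmoved at (0.2815,-0.461).

Call:
apply_moves:
  rows:
    - [[8,-45,-18,0,0.004,0,0.75],[8,-90,-36,0,0.004,0,0.75],[8,-135,-54,0,0.004,0,0.75],[8,-178,-73,0,0.004,0,0.75],[8,-178,-73,0,0.004,0,0.75],[8,-178,-73,0,0.004,0,0.75],[50,-178,-73,0,0.004,0,0.75],[95,-178,-73,0,0.004,0,0.75],[130,-178,-73,0,0.004,0,0.75],[150,-178,-73,0,0.004,0,0.75],[158,-178,-73,0,0.004,0,0.75],[161,-178,-73,0,0.004,0,0.75],[161,-178,-73,0,0.004,0,0.75]]

```text
time: 23.5
ee_pos: [0.2828, -0.4627, 0.0476]
tcp_rot: [-79.1, 89.8, -117.5]
wrist_force: [0.4, -0.1, 0.4]
opening: 0.0637
```

```bash
python3 - <<'E'
from plan import *
print(get_obs()["ee_pos"],get_obs()["wrist_force"])
c,W=shot("wrist","w15")
show([.2817,-.4614,.047])
E
```

```text
[ 0.2828 -0.4627  0.0476] [ 0.3803 -0.0679  0.4341]
[ 1.1  0.7 -1.8] [-0.005  0.001  0.004]
```

View pics/w15.png

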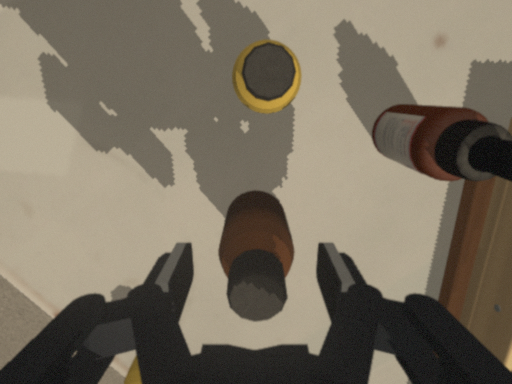

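Call:
apply_moves:
  rows:
    - [[0,1,-1,0,0,0,0.6],[0,1,-1,0,0,0,0.2],[0,1,-1,0,0,0,0.2],[0,1,-1,0,0,0,0.2],[0,1,-1,0,0,0,0.2],[0,1,-1,0,0,0,0.2],[-10,1,-1,0,0,0,0.2],[-30,1,-1,0,0,0,0.2],[-65,1,-1,0,0,0,0.2],[-105,1,-1,0,0,0,0.2],[-150,1,-1,0,0,0,0.2],[-165,1,-1,0,0,0,0.2],[-165,1,-1,0,0,0,0.2]]

```text
time: 24.85
ee_pos: [0.2833, -0.4619, 0.2166]
tcp_rot: [-43.8, 89.5, -82.2]
wrist_force: [1.0, 0.1, -2.1]
opening: 0.0345
```

```bash
python3 - <<'E'
from plan import *
print(get_obs()["ee_pos"],get_obs()["wrist_force"])
show(cell(1,.20),cell(1,.09),cell(1,.071))
E
```

```text
[ 0.2833 -0.4619  0.2166] [ 0.9524  0.0811 -2.1474]
[ 15.6 176.7  16. ] [-0.005  0.006  0.006]
[125.6 177.4  15.3] [-0.005  0.006  0.006]
[144.6 177.5  15.2] [-0.005  0.006  0.006]
```

Call:
apply_moves:
  rows:
    - [[0,40,4,-0.005,0.006,0.006,0.2],[0,85,8,-0.005,0.006,0.006,0.2],[0,130,12,-0.005,0.006,0.006,0.2],[0,177,15,-0.005,0.006,0.006,0.2],[0,177,15,-0.005,0.006,0.006,0.2],[0,177,15,-0.005,0.006,0.006,0.2],[0,177,15,-0.005,0.006,0.006,0.2],[40,177,15,-0.005,0.006,0.006,0.2],[80,177,15,-0.005,0.006,0.006,0.2],[105,177,15,-0.005,0.006,0.006,0.2],[118,177,15,-0.005,0.006,0.006,0.2],[118,177,15,-0.005,0.006,0.006,0.2],[118,177,15,-0.005,0.006,0.006,0.2]]

```text
time: 26.15
ee_pos: [0.4051, -0.3342, 0.0987]
tcp_rot: [-3.3, 89.9, -41.4]
wrist_force: [0.4, -0.4, -1.8]
opening: 0.0324
```

```bash
python3 - <<'E'
from plan import *
print(get_obs()["ee_pos"],get_obs()["wrist_force"])
c,W=shot("wrist","w16")
show(cell(1,.071))
E
```

```text
[ 0.4051 -0.3342  0.0987] [ 0.3834 -0.3992 -1.8375]
[28.3  0.8 -0.5] [-0.001  0.002  0.   ]
```

View pics/w16.png

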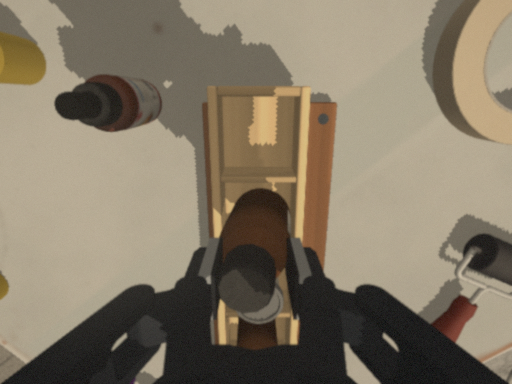

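The opening shrank from 34.5 to 32.4 mm, so the bottle may be slipping or tilting. Checking from the side.

```bash
python3 - <<'E'
from plan import *
print(get_obs()["opening"])
c,W=shot("side","s17");cv2.imwrite("pics/s17c.png",cv2.resize(c["pixels"][150:290,180:320,::-1],(600,600),interpolation=cv2.INTER_CUBIC))
print((proj(c,[get_obs()["ee_pos"],cell(1,.022),get_obs()["ee_pos"]-np.array([0,0,.047])])-[180,150])*600/140)
E
```

```text
0.03254777622139997
[[214.3994 269.1125]
 [214.4913 374.3072]
 [214.7119 334.4529]]
```

View pics/s17c.png

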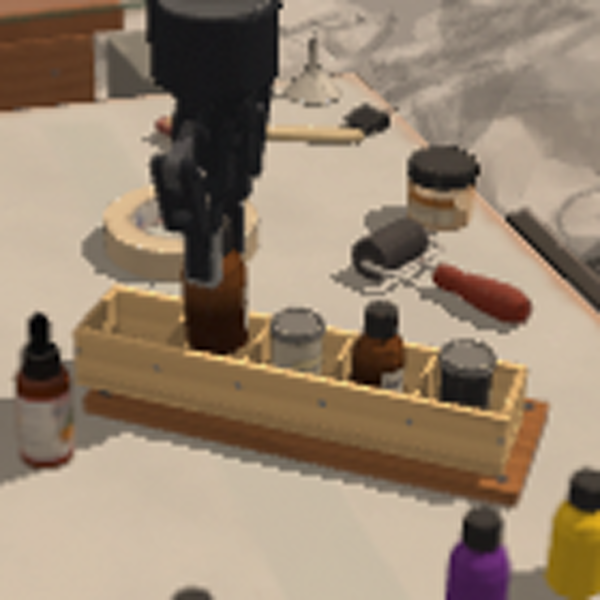

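The bottle is upright with its base just inside the cell, but it has slipped down a little. I'll lower in small steps and watch the force.

Call:
apply_moves:
  rows:
    - [[4,1,0,0,0,0,0.2],[8,1,0,0,0,0,0.2],[12,1,0,0,0,0,0.2],[16,1,0,0,0,0,0.2],[16,1,0,0,0,0,0.2]]

```text
time: 26.75
ee_pos: [0.406, -0.3332, 0.0825]
tcp_rot: [-1.8, 89.9, -39.9]
wrist_force: [0.6, -0.2, -1.5]
opening: 0.0326
```

Call:
apply_moves:
  rows:
    - [[3,0,0,0,0,0,0.2],[5,0,0,0,0,0,0.2],[5,0,0,0,0,0,0.2]]

```text
time: 27.05
ee_pos: [0.4058, -0.3331, 0.0771]
tcp_rot: [-1.2, 89.9, -39.3]
wrist_force: [-0.2, 0.5, -2.6]
opening: 0.0327
```

Call:
apply_moves:
  rows:
    - [[2,0,0,0,0,0,0.2],[4,0,0,0,0,0,0.2],[4,0,0,0,0,0,0.2]]

```text
time: 27.35
ee_pos: [0.4072, -0.334, 0.0757]
tcp_rot: [0.5, 89.7, -37.6]
wrist_force: [-0.8, 1.8, 13.2]
opening: 0.0327
```

```bash
python3 - <<'E'
from plan import *
print(get_obs()["opening"],get_obs()["wrist_force"])
c,W=shot("side","s18");cv2.imwrite("pics/s18c.png",cv2.resize(c["pixels"][150:290,180:320,::-1],(600,600),interpolation=cv2.INTER_CUBIC))
E
```

```text
0.032739005850329024 [-0.8068  1.8386 13.2372]
```

View pics/s18c.png

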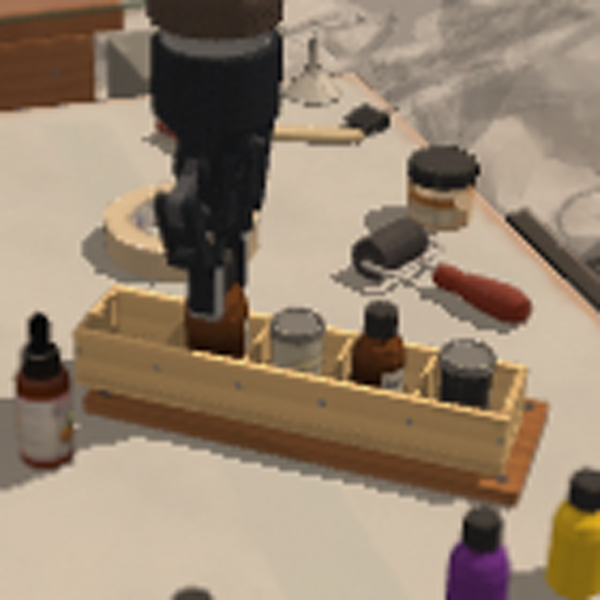

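Contact at 13 N with the TCP 54 mm above the cell floor, so the bottle stands on the floor. Easing up 1 mm and releasing.

Call:
apply_moves:
  rows:
    - [[-1,0,0,0,0,0,0.2],[-1,0,0,0,0,0,0.5],[-1,0,0,0,0,0,0.6],[-1,0,0,0,0,0,0.7],[-1,0,0,0,0,0,0.75],[-1,0,0,0,0,0,0.75],[-15,0,0,0,0,0,0.75],[-40,0,0,0,0,0,0.75],[-80,0,0,0,0,0,0.75],[-125,0,0,0,0,0,0.75],[-125,0,0,0,0,0,0.65]]

```text
time: 28.5
ee_pos: [0.408, -0.3348, 0.2082]
tcp_rot: [-0.6, 89.1, -38.8]
wrist_force: [-0.2, -0.6, -0.6]
opening: 0.0556
```

```bash
python3 - <<'E'
from plan import *
print(get_obs()["ee_pos"],get_obs()["wrist_force"])
c,W=shot("wrist","w19")
for r in comps(c,W): print(*[np.round(a,4) for a in r])
for k in (1,2,3,4):
    x=cell(k,0); m=(W[...,2]>.064)&(np.hypot(W[...,0]-x[0],W[...,1]-x[1])<.026)&(W[...,2]<.13); q=W[m]; t=q[q[:,2]>q[:,2].max()-.006]; print(x,(t.min(0)+t.max(0))/2)
show([.2921,-.3578,.2],[.2921,-.3578,.046])
E
```

```text
[ 0.408  -0.3348  0.2082] [-0.2075 -0.5916 -0.5829]
[70.9543 62.0074] 1487 [ 0.2031 -0.4189  0.03  ] [ 0.2334 -0.3881  0.0744] [ 0.2167 -0.405   0.0702] [115.  96.  53.]
[160.9411  94.7462] 1324 [ 0.2752 -0.3732  0.0302] [ 0.3082 -0.3406  0.1021] [ 0.2914 -0.3574  0.0968] [67. 51. 42.]
[255.8079 215.0561] 9791 [ 0.3209 -0.4761  0.03  ] [ 0.575  -0.2576  0.1131] [ 0.4474 -0.3636  0.1   ] [109.  94.  73.]
[429.8264 212.3264] 432 [ 0.5526 -0.2226  0.03  ] [ 0.604  -0.2     0.0355] [ 0.5783 -0.2113  0.0328] [66.5 60.  53. ]
[ 36.1753 245.389 ] 1095 [ 0.3042 -0.5942  0.03  ] [ 0.3369 -0.5681  0.0727] [ 0.3199 -0.5844  0.069 ] [113.  93.  47.]
[195.5741 342.7407] 54 [ 0.5374 -0.5487  0.0301] [ 0.5545 -0.5429  0.0433] [ 0.5468 -0.5458  0.0392] [106.   87.5  42. ]
[ 0.4056 -0.3334  0.    ] [ 0.4088 -0.3311  0.1101]
[ 0.4481 -0.3667  0.    ] [ 0.448  -0.366   0.0721]
[ 0.4906 -0.4     0.    ] [ 0.4885 -0.3988  0.0928]
[ 0.5331 -0.4333  0.    ] [ 0.5322 -0.4311  0.0718]
[  4.2 -89.7 -76.5] [-0.     0.012  0.   ]
[158.2 -89.7 -78.4] [-0.     0.012  0.   ]
```

View pics/w19.png

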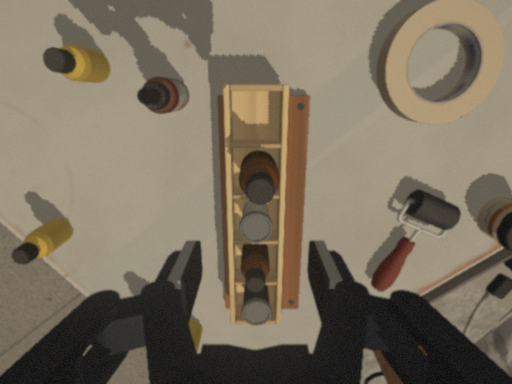

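amber_large stands in cell 1, about 4 mm off. Last is the dropper at (163,95), unmoved. I'll grip a bit lower and firmer.

Call:
apply_moves:
  rows:
    - [[4,-35,-30,0,0.012,0,0.65],[4,-75,-62,0,0.012,0,0.65],[4,-90,-77,0,0.012,0,0.65],[4,-90,-77,0,0.012,0,0.65],[4,-90,-77,0,0.012,0,0.65],[45,-90,-77,0,0.012,0,0.65],[80,-90,-77,0,0.012,0,0.65],[80,-90,-77,0,0.012,0,0.65]]
  newtons: 60

```text
time: 29.35
ee_pos: [0.2916, -0.3561, 0.1197]
tcp_rot: [166.6, 89.6, 128.6]
wrist_force: [-0.3, 0.5, 0.5]
opening: 0.0553
```

```bash
python3 - <<'E'
from plan import *
print(get_obs()["ee_pos"],get_obs()["wrist_force"])
c,W=shot("wrist","w20")
show([.2917,-.3575,.039])
E
```

```text
[ 0.2916 -0.3561  0.1197] [-0.302   0.5426  0.5071]
[83.6 -0.8  0.2] [ 0.001 -0.004 -0.001]
```

View pics/w20.png

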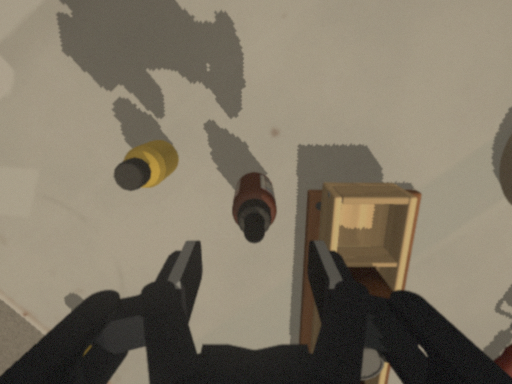

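Call:
apply_moves:
  rows:
    - [[30,-1,0,0,0,0,0.65],[55,-1,0,0,0,0,0.65],[70,-1,0,0,0,0,0.65],[78,-1,0,0,0,0,0.65],[82,-1,0,0,0,0,0.65],[82,-1,0,0,0,0,0.65],[82,-1,0,0,0,0,0.2],[82,-1,0,0,0,0,0.2],[82,-1,0,0,0,0,0.2],[82,-1,0,0,0,0,0.2],[82,-1,0,0,0,0,0.2]]

```text
time: 30.5
ee_pos: [0.2919, -0.358, 0.0419]
tcp_rot: [160.1, 89.9, 122.1]
wrist_force: [0.4, 0.6, 6.4]
opening: 0.0298
```

Call:
apply_moves:
  rows:
    - [[-8,0,0,0,0,0,0.2],[-25,0,0,0,0,0,0.2],[-55,0,0,0,0,0,0.2],[-90,0,0,0,0,0,0.2],[-110,0,0,0,0,0,0.2],[-110,0,0,0,0,0,0.2],[-110,0,0,0,0,0,0.2]]

```text
time: 31.2
ee_pos: [0.292, -0.3584, 0.1519]
tcp_rot: [160.0, 89.9, 121.9]
wrist_force: [0.4, 1.0, -2.1]
opening: 0.0302
```

```bash
python3 - <<'E'
from plan import *
print(get_obs()["ee_pos"],get_obs()["wrist_force"])
c,W=shot("wrist","w21")
show(cell(0,.15),cell(0,.09),cell(0,.063))
E
```

```text
[ 0.292  -0.3584  0.1519] [ 0.3871  0.9828 -2.14  ]
[ 1.2 89.6 20.5] [ 0.001 -0.003 -0.001]
[61.2 89.5 20.6] [ 0.001 -0.003 -0.001]
[88.2 89.5 20.7] [ 0.001 -0.003 -0.001]
```

View pics/w21.png

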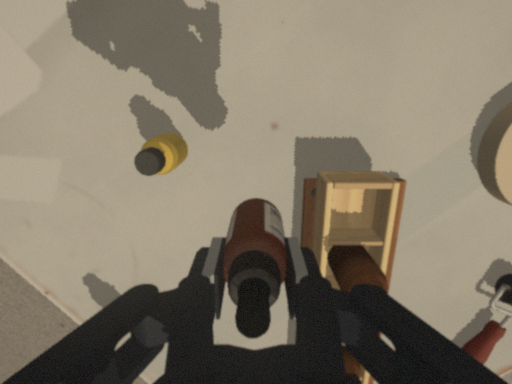

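Call:
apply_moves:
  rows:
    - [[0,25,6,0,0,0,0.2],[0,55,12,0,0,0,0.2],[0,80,18,0,0,0,0.2],[0,90,20,0,0,0,0.2],[0,90,20,0,0,0,0.2],[0,90,20,0,0,0,0.2],[25,90,20,0,0,0,0.2],[50,90,20,0,0,0,0.2],[58,90,20,0,0,0,0.2],[58,90,20,0,0,0,0.2]]

```text
time: 32.25
ee_pos: [0.3617, -0.2993, 0.0922]
tcp_rot: [170.9, 89.7, 132.8]
wrist_force: [0.8, 0.6, -0.8]
opening: 0.0302
```

```bash
python3 - <<'E'
from plan import *
print(get_obs()["ee_pos"],get_obs()["wrist_force"],get_obs()["opening"])
c,W=shot("wrist","w22")
c,W=shot("side","s22");cv2.imwrite("pics/s22c.png",cv2.resize(c["pixels"][150:290,180:320,::-1],(600,600),interpolation=cv2.INTER_CUBIC))
show(cell(0,.065))
E
```

```text
[ 0.3617 -0.2993  0.0922] [ 0.8346  0.5846 -0.7856] 0.030225758745181186
[29.1  0.   0.4] [ 0.    -0.002 -0.001]
```

View pics/w22.png

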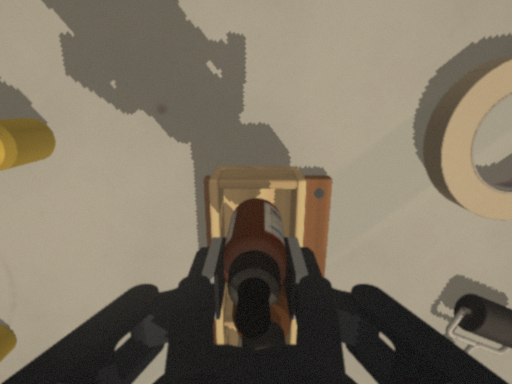

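View pics/s22c.png

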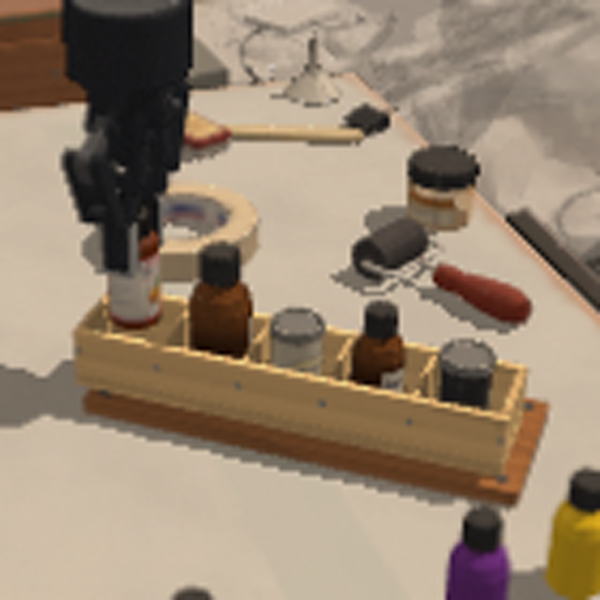

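The dropper is upright over cell 0. Lowering and releasing.

Call:
apply_moves:
  rows:
    - [[8,0,0,0,0,0,0.2],[16,0,0,0,0,0,0.2],[23,0,0,0,0,0,0.2],[27,0,0,0,0,0,0.2],[27,0,0,0,0,0,0.2],[27,0,0,0,0,0,0.2]]

```text
time: 32.95
ee_pos: [0.3628, -0.2998, 0.0671]
tcp_rot: [160.3, 89.9, 122.3]
wrist_force: [0.4, 0.3, -0.1]
opening: 0.0298
```

Call:
apply_moves:
  rows:
    - [[2,0,0,0,0,0,0.2],[2,0,0,0,0,0,0.2],[2,0,0,0,0,0,0.45],[2,0,0,0,0,0,0.55],[2,0,0,0,0,0,0.65],[2,0,0,0,0,0,0.65],[-10,0,0,0,0,0,0.65],[-35,0,0,0,0,0,0.65],[-75,0,0,0,0,0,0.65],[-120,0,0,0,0,0,0.65],[-150,0,0,0,0,0,0.65],[-150,0,0,0,0,0,0.65]]

```text
time: 34.15
ee_pos: [0.3641, -0.301, 0.2226]
tcp_rot: [6.8, 89.7, -31.3]
wrist_force: [0.2, -0.3, -1.1]
opening: 0.0551
```

```bash
python3 - <<'E'
from plan import *
print(get_obs()["ee_pos"],get_obs()["wrist_force"])
show([.25,0.1,.3])
E
```

```text
[ 0.3641 -0.301   0.2226] [ 0.1514 -0.3227 -1.1011]
[ -79.   245.3 -336.8] [ 0.     0.005 -0.001]
```

Call:
apply_moves:
  rows:
    - [[-79,0,-20,0,0,0,0.65],[-79,245,-337,0,0,0,0.65],[-79,245,-337,0,0,0,0.65],[-79,245,-337,0,0,0,0.65],[-79,245,-337,0,0,0,0.65],[-79,245,-337,0,0,0,0.65],[-79,245,-337,0,0,0,0.65],[-79,245,-337,0,0,0,0.65],[-79,245,-337,0,0,0,0.65],[-79,245,-337,0,0,0,0.65],[-79,245,-337,0,0,0,0.65],[-79,245,-337,0,0,0,0.65],[-79,245,-337,0,0,0,0.65]]

```text
time: 35.45
ee_pos: [0.2498, 0.0993, 0.2999]
tcp_rot: [4.2, 89.7, -33.9]
wrist_force: [-0.7, 1.7, -0.1]
opening: 0.0555
```

```bash
python3 - <<'E'
from plan import *
c,W=shot("side","s23");a=cv2.resize(c["pixels"][150:290,180:320,::-1],(400,400),interpolation=cv2.INTER_CUBIC)
c,W=shot("top"); b=cv2.resize(c["pixels"][110:260,160:360,::-1],(400,400),interpolation=cv2.INTER_CUBIC)
cv2.imwrite("pics/fin.png",np.hstack([a,b]))
h=W[...,2]; rel=W[...,:2]-[0.4615,-0.3654]
m=(h>.046)&(h<.058)&(abs(rel@n[:2])<.06)&(abs(rel@d[:2])<.2)
r=cv2.minAreaRect(W[m][:,:2].astype(np.float32)); print(r)
for k in range(5):
    x=cell(k,0); m=(h>.064)&(np.hypot(W[...,0]-x[0],W[...,1]-x[1])<.028)&(h<.14); q=W[m]; t=q[q[:,2]>q[:,2].max()-.006]; print(x,(t.min(0)+t.max(0))/2)
for l in ("pigment_pot","tape_roll","brayer"): print(l,[np.round(e["at"],3) for e in cams.find_in(l,c)[:1]])
E
```

```text
((0.44845300912857056, -0.36676734685897827), (0.06241274252533913, 0.2787708640098572), 51.819889068603516)
[ 0.3631 -0.3001  0.    ] [ 0.3632 -0.3005  0.1214]
[ 0.4056 -0.3334  0.    ] [ 0.4091 -0.3311  0.1125]
[ 0.4481 -0.3667  0.    ] [ 0.4478 -0.3659  0.0752]
[ 0.4906 -0.4     0.    ] [ 0.4892 -0.397   0.0971]
[ 0.5331 -0.4333  0.    ] [ 0.5326 -0.4323  0.0749]
pigment_pot [array([ 0.651, -0.134,  0.053])]
tape_roll [array([ 0.441, -0.119,  0.028])]
brayer [array([ 0.6  , -0.223,  0.019])]
```

View pics/fin.png

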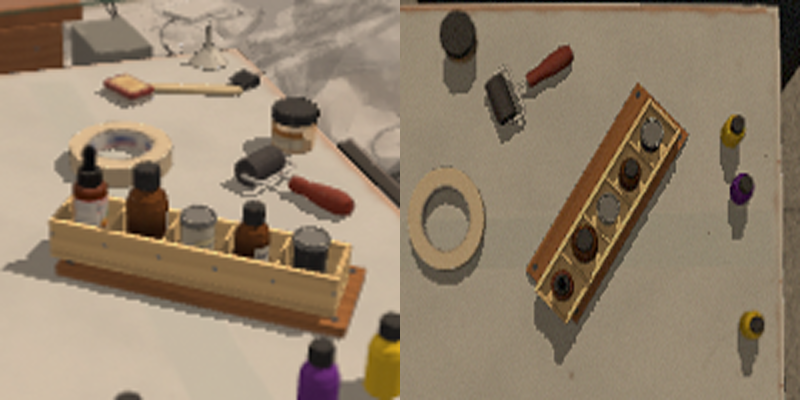

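All five stand upright in their cells, the bystanders are unmoved and the arm is clear. Handing in.

```bash
python3 -c "
from workcell import bot
print(bot.job_done())"
```

```text
the job is handed in; nothing more can be done
None
```

The crate is tipped flat on its base along the board, and all five bottles and cans stand upright, one to a cell. I handed the job in at about 35.5 s of the 192 s allowed; no verdict is reported.

**Crate:** I pushed it over against the board's edge with the closed gripper. It lies about 13 mm from the board's centre and parallel to it, and did not shift noticeably while being loaded.

**Contents:** measured from the final top view, all well inside the 18 mm limit.

| Cell | Contents | Off centre |
|---|---|---|
| 0 | dropper | under 1 mm |
| 1 | amber_large | 4 mm |
| 2 | can_light | 1 mm |
| 3 | amber_small | 3 mm |
| 4 | can_dark | 1 mm |

**Bystanders:** the pigment pot, tape roll and ink roller read within about 6 mm of where they started, which is roughly the detector's accuracy. The purple and yellow look-alikes were not touched.

**What went less smoothly:**
- can_light was knocked about 5 cm aside during the run. I measured it again before grasping it.
- amber_large slipped about 6 mm in the grip on the way. I set it down by force, with a brief 13 N contact, and it stands straight.

No final check failed or disagreed.

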